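# Load the ware carrier from the banding wheel and pin its bar

## Robot

A 6-joint arm with a two-finger parallel gripper is mounted at the origin on the work surface. World frame = base frame: x ahead of the robot, y to its left, z up, the work surface at z = 0. Lengths are in m, angles in rad, forces in N, time in s.
With the tool pointing down it reaches from about 0.225 to 0.875 m from the base axis. Payload 3.4 kg.
Tool frame: the origin (TCP) lies on the mounting face of the last link; the fingertips stand 173 mm ahead of it and the grasp point (between the pads) lies 155 mm ahead of it; z points along the fingers, y is the line along which they close (so a half turn about z gives the same grasp; the last joint's range is limited). The gripper opens to 85 mm and grips with 20 to 120 N. Pads are 22 mm wide; open, the fingers measure 114 mm over their backs; the gripper's body (76 mm by 85 mm) begins 54 mm behind the grasp point. The pads swing forward as they close: fully open they stand 13 mm farther back than shut.
Start: joints at [1.027, 0.276, 1.505, -0, 1.361, -0.121], TCP at [0.236, 0.524, 0.405] pointing down, gripper open.
Joint ranges: [-2.89, 2.89], [-0.75, 2.08], [0.22, 2.7], [-1.18, 4.32], [0.11, 2.71], [-2.7, 2.7]. Speed limits (rad/s): [2.57, 2.57, 3.14, 3.14, 3.14, 3.14].

## Interface

Orientations are given as a unit quaternion [w, x, y, z].
In Python, from rig import manip gives the robot as it stands.
- The arm moves only by the tool carry_out, never from a script. Its arguments are lists of equal length, an entry for each row: "linear": the shift along the world's x, y, z each as a share of 500 mm, from -1 to 1, a list of three; "angular": the turn, a rotation vector about the world's x, y, z each as a share of 0.08 rad, from -1 to 1, a list of three; "hand": the opening, from 0 (shut) to 1 (fully open). In form: {"linear": [[x, y, z], ...], "angular": [[rx, ry, rz], ...], "hand": [hand, ...]}. A call has 1 to 8 rows; each row shifts and turns the commanded pose from where the row before left it; what a row does not reach is not made up. A row lasts 1/12 s, in which the tool goes at most 41.7 mm and 7.16 degrees, less where a joint would pass 70% of its speed; a pose out of reach is approached as far as the arm can. A call with a number of a shift or a turn outside -1 to 1 is refused whole. A call with a gripper value outside its range is refused whole. The fingers move at their own pace and stop on an object; "force" is the grip in N (left out, the last holds). Time passes only in rows, so rows that do not move let the fingers close. It gives the time, the measured TCP pose, the force, the opening and the grip force at its end, in the units of the state.
- manip.get_state(): the state, without advancing time (a new reading comes with each control period).
- manip.get_image(name): name is "side" or "top"; returns the picture (400x640x3 uint8, red, green, blue); there is no depth.
- manip.camera_params(name): a dict with "fx", "fy", "cx", "cy" (pixels), "k1" (the pictures are not rectified: a ray, as slopes to the right and down, at radius r is drawn at 1 + k1 r^2 times it, then the intrinsics apply), "view" (4x4, takes a point from world to camera coordinates). Camera axes: x right, y down, z forward; pixel columns grow to the right and rows downward; lengths in m; the calibration is good to about 2 mm. A picture is of the moment at which its call begins. camera_params takes no time and is no camera call.
- manip.sign_off(): hands the job in; it is judged then, once.
The state is a dict: "clock": time; "qpos": joint angles; "qd": joint speeds; "effort": joint torques, N m; "position": TCP position; "ee_rot": TCP orientation; "contact_force": force on the tool from outside, world axes, zero at the start; "moment": the same for the moment, N m; "width": finger opening in m; "gripper_force": force on a finger pad.
Only numpy, scipy, OpenCV 4.12 (cv2) and the standard library are available. Lean on these libraries where they do the work, as an engineer would, in place of code of your own. Each camera call takes 0.05 s, during which the arm holds its last target. There are 200 camera calls.

## Task

Pull the yellow-headed pin out of the carrier's blue fork (the dark wood block has a hole to park it in), swing the retaining bar wide open, and move every fired vase from the banding wheel into the carrier, each standing upright in a compartment of its own and set down on the floor, not dropped. Only when all the vases are in, swing the bar fully shut over them and push the pin back down through the fork and the bar until its head sits flush on the fork. Do not disturb the other things on the table.

Things in the scene. Friction and masses are not known exactly. Their poses are not given: they have to be found in the camera images.
- carrier: Ware carrier, a fixed plywood base 100 x 400 mm (x, y), 12 mm thick, with a row of four square compartments along its y axis, a steel pivot post at its -y end (at y = -0.158 m; 34 x 30 mm, top 104 mm above the table) and a blue fork at its +y end. Origin: centre of its underside, on the table; z up
- compartments (a point): Middle of the row of compartments, at their floor, 12 mm above the table. Centres at y = -0.0975, -0.0325, 0.0325, 0.0975 m, x = 0 in the carrier's frame; each is open at the top, 60 x 60 mm inside; walls 5 mm thick, their tops 48 mm above the table
- fork_hole (a point): Centre of the mouth of the upper hole of the fork, 130 mm above the table, at y = +0.158 m in the carrier's frame. The fork: two level plates 40 x 44 mm at heights 92-102 mm and 120-130 mm, each with a vertical 14.5 mm hole, held by a post 40 x 14 mm on their +y side (top also at 130 mm)
- bar_pivot (a point): On the vertical hinge axis of the bar, over the pivot post, 116 mm above the table
- bar (a joint): Aluminium retaining bar, level above the compartments (underside 106, top 116 mm above the table, 20 mm wide), turning about bar_pivot. 0 = shut on its stop, far end between the fork plates, holes in line. Grows in rad as the far end swings towards the carrier's +x side (clockwise from above), up to a stop at 1.7. Light friction (0.12 N m); stays where it is left
- bar_post (a point): Top centre of the red round grip post on the bar, 20 mm across, 45 mm tall (116 to 161 mm above the table), 0.120 m from the hinge axis
- bar_hole (a point): Centre of the 17.5 mm hole in the end lug (34 x 36 mm) of the bar, at its top face, 0.316 m from the hinge axis
- pin: Headed pin, 96 mm long, 90 g, at the start upright in the fork through both plates and the bar. Origin: centre of its tip; z runs along it to the head. Steel shank 12 mm across, 56 mm long, tapered to 6 mm over the last 10 mm; then a flange 30 mm across, 8 mm thick. Seated, the flange lies on the upper fork plate and the tip is 74 mm above the table
- pin_head (a point): Top centre of the pin's yellow round grip, 24 mm across, 32 mm tall, 64 to 96 mm from the tip
- pin_block: Loose, weighted dark wood block (0.7 kg), 70 x 70 x 60 mm, with a vertical 15 mm hole, 58 mm deep, in the centre of its top: a place to park the pin upright. Origin: centre of its underside
- banding_wheel: Base of a banding wheel (fixed). Its round metal plate, 280 mm across, spins freely about the vertical axis through the origin (underside centre); the plate's top is 60 mm above the table
- vase1: Fired bud vase, terracotta, 90 mm tall, 180 g, standing on the banding wheel at the start (absent in some starts). Origin: centre of its underside; z up. Belly 46 mm across up to 48 mm, above it a straight neck 26 mm across from 51 to 90 mm
- vase2: Fired bud vase, white, 90 mm tall, 180 g, standing on the banding wheel at the start (absent in some starts). Origin: centre of its underside; z up. Belly 46 mm across up to 48 mm, above it a straight neck 26 mm across from 51 to 90 mm
- vase3: Fired bud vase, blue, 90 mm tall, 180 g, standing on the banding wheel at the start (absent in some starts). Origin: centre of its underside; z up. Belly 46 mm across up to 48 mm, above it a straight neck 26 mm across from 51 to 90 mm
- vase4: Fired bud vase, dark green, 90 mm tall, 180 g, standing on the banding wheel at the start (absent in some starts). Origin: centre of its underside; z up. Belly 46 mm across up to 48 mm, above it a straight neck 26 mm across from 51 to 90 mm
- bowl: Bystander: mint green bowl, 110 mm across, 50 mm tall. Not to be disturbed
- glaze_jar: Bystander: closed glaze jar with a blue cap, 60 mm across, 85 mm tall. Not to be disturbed
- slip_tub: Bystander: white round tub, 68 mm across, 55 mm tall. Not to be disturbed
- clay_brush: Bystander: flat brush lying on the table. Not to be disturbed

How it is judged:
On the way, in this order (a step that is already met when the one before it is completed fails the run):
1. the pin is out and the bar is swung wide open (more than 1.0 rad) (value of joint bar above 1 rad), for 0.2 s.
2. with the bar still open, all vases stand in the compartments (x of vase1 in the frame of carrier between -0.03 and 0.03 m and y of vase1 in the frame of carrier between -0.13 and 0.13 m and z of vase1 in the frame of carrier between 0.006 and 0.02 m and angle between each of vase1, vase2, vase3, vase4's own z axis and vertical below 0.12 rad and x of vase2 in the frame of carrier between -0.03 and 0.03 m and y of vase2 in the frame of carrier between -0.13 and 0.13 m and z of vase2 in the frame of carrier between 0.006 and 0.02 m and x of vase3 in the frame of carrier between -0.03 and 0.03 m and y of vase3 in the frame of carrier between -0.13 and 0.13 m and z of vase3 in the frame of carrier between 0.006 and 0.02 m and x of vase4 in the frame of carrier between -0.03 and 0.03 m and y of vase4 in the frame of carrier between -0.13 and 0.13 m and z of vase4 in the frame of carrier between 0.006 and 0.02 m and value of joint bar above 0.5 rad), for 0.2 s.
3. the bar is swung shut over the vases (x of vase1 in the frame of carrier between -0.03 and 0.03 m and y of vase1 in the frame of carrier between -0.13 and 0.13 m and z of vase1 in the frame of carrier between 0.006 and 0.02 m and angle between each of vase1, vase2, vase3, vase4's own z axis and vertical below 0.12 rad and x of vase2 in the frame of carrier between -0.03 and 0.03 m and y of vase2 in the frame of carrier between -0.13 and 0.13 m and z of vase2 in the frame of carrier between 0.006 and 0.02 m and x of vase3 in the frame of carrier between -0.03 and 0.03 m and y of vase3 in the frame of carrier between -0.13 and 0.13 m and z of vase3 in the frame of carrier between 0.006 and 0.02 m and x of vase4 in the frame of carrier between -0.03 and 0.03 m and y of vase4 in the frame of carrier between -0.13 and 0.13 m and z of vase4 in the frame of carrier between 0.006 and 0.02 m and value of joint bar below 0.03 rad), for 0.2 s.
At the end, for the whole second after the job is handed in: Every vase that is present stands upright (within 0.12 rad) on the floor of a compartment (within 8 mm), the bar is shut (below 0.03 rad), and the pin is upright in the fork hole (axis within 4 mm) through fork and bar with its head seated (within 4 mm); everything is at rest (all of step 3 and horizontal distance between pin and fork_hole below 0.004 m and z of pin in the frame of carrier between 0.07 and 0.078 m and angle between pin's own z axis and vertical below 0.06 rad and linear speed of pin below 0.02 m/s and linear speed of each of vase1, vase2, vase3, vase4 below 0.03 m/s); the robot touches nothing.
It fails at once if a bystander (bowl, glaze jar, tub or brush) is moved more than 40 mm (distance of any of bowl, glaze_jar, slip_tub, clay_brush from where it was at the start of the episode above 0.04 m).
It fails at once if a vase is let go over the carrier more than 22 mm above the compartment floor ((x of vase1 in the frame of carrier between -0.03 and 0.03 m and y of vase1 in the frame of carrier between -0.13 and 0.13 m and z of vase1 in the frame of carrier above 0.034 m and contact force between vase1 and the fingers below 0.05 N and angle between vase1's own z axis and vertical below 0.5 rad) or (x of vase2 in the frame of carrier between -0.03 and 0.03 m and y of vase2 in the frame of carrier between -0.13 and 0.13 m and z of vase2 in the frame of carrier above 0.034 m and contact force between vase2 and the fingers below 0.05 N and angle between vase2's own z axis and vertical below 0.5 rad) or (x of vase3 in the frame of carrier between -0.03 and 0.03 m and y of vase3 in the frame of carrier between -0.13 and 0.13 m and z of vase3 in the frame of carrier above 0.034 m and contact force between vase3 and the fingers below 0.05 N and angle between vase3's own z axis and vertical below 0.5 rad) or (x of vase4 in the frame of carrier between -0.03 and 0.03 m and y of vase4 in the frame of carrier between -0.13 and 0.13 m and z of vase4 in the frame of carrier above 0.034 m and contact force between vase4 and the fingers below 0.05 N and angle between vase4's own z axis and vertical below 0.5 rad)).
Of vase1, vase2, vase3, vase4 only 2 to 4 are there at a start; the rules pass over those that are not, and their reading is None.
At some moment in a run one of pin_block may be knocked a few centimetres aside while the robot is not near it.
It also fails if it takes over 210 s, if anything falls off the work surface, if the arm or the gripper's body presses on something with over 40 N, if the wrist force passes 120 N, or if a joint passes its speed limit or range.

## Working session

There is one attempt and no reset: what is moved stays moved. The work goes in short steps, Python scripts to look and compute and a tool call to move; the robot and the scene stay as the last step left them, time stands still between calls to the robot, and variables do not carry over. Pictures are saved under pics/ and viewed, at most 14 in all, crops included, and the job is handed in when it is done.

Besides the shell and the picture viewer there is one more tool, called after "Request:" by a JSON object that holds its "name" and its "arguments". carry_out: Moves the arm, as the interface text tells. Its arguments: {"type":"object","properties":{"linear":{"type":"array"},"angular":{"type":"array"},"hand":{"type":"array"},"force":{"type":"number"}},"required":["linear","angular","hand"]}

```bash
ls; mkdir -p pics
python3 - <<'E'
from rig import manip
import cv2
for n in("side","top"):
    im=manip.get_image(n); cv2.imwrite(f"pics/{n}0.png",im[:,:,::-1]); p=manip.camera_params(n); print(n,p)
s=manip.get_state();print(s)
E
```

```text
pics
side {'fx': 381.89381441078007, 'fy': 381.89381441078007, 'cx': 315.67682858032947, 'cy': 194.39008421070383, 'k1': 0.03205072992789669, 'view': array([[ 0.70693856, -0.70715902, -0.0128062 , -0.39030832],
       [-0.50592122, -0.49294482, -0.70784824,  0.38347032],
       [ 0.49424852,  0.50688414, -0.70624845,  0.86934834],
       [ 0.        ,  0.        ,  0.        ,  1.        ]])}
top {'fx': 415.03144937585387, 'fy': 415.03144937585387, 'cx': 318.7768346439094, 'cy': 190.74606380590598, 'k1': 0.026828702353875335, 'view': array([[ 1.05616661e-02, -9.99782956e-01,  1.79580485e-02,
         4.68529041e-04],
       [-9.96346525e-01, -1.20440296e-02, -8.45490646e-02,
         6.06980873e-01],
       [ 8.47470011e-02, -1.69994602e-02, -9.96257479e-01,
         1.11176756e+00],
       [ 0.00000000e+00,  0.00000000e+00,  0.00000000e+00,
         1.00000000e+00]])}
{'clock': 0.1, 'qpos': array([ 1.02702331e+00,  2.76512195e-01,  1.50602290e+00, -3.78405627e-05,
        1.36070037e+00, -1.20987674e-01]), 'qd': array([ 0.00150968, -0.0016016 , -0.00405522, -0.00091306,  0.00033395,
       -0.00187208]), 'effort': array([ 4.18701370e-05, -4.17700052e+01, -2.46403813e+01, -6.48953915e-05,
        5.80147011e-03,  2.03774960e-05]), 'position': array([0.23582518, 0.52419763, 0.40393061]), 'ee_rot': array([-2.50530594e-04,  2.09817830e-01,  9.77740151e-01, -7.82483336e-04]), 'contact_force': array([-0.15335021, -0.32578589,  0.36173344]), 'moment': array([ 0.00509495,  0.03201761, -0.05168256]), 'gripper_force': 0.0, 'width': 0.08506913960118936}
```

View pics/side0.png

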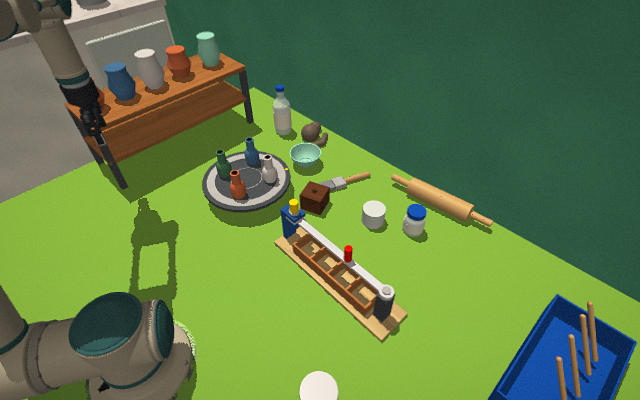

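View pics/top0.png

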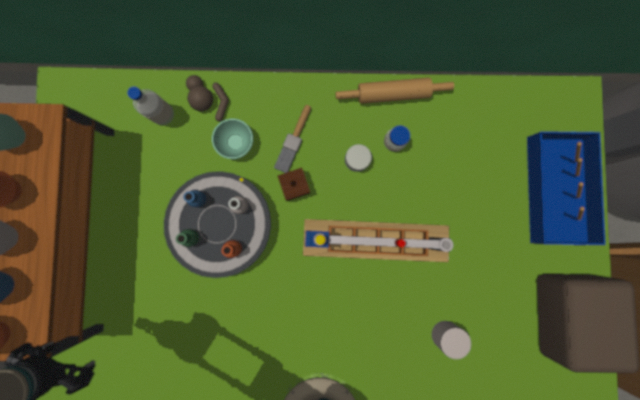

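The side view shows the yellow pin head near (294,206), the red post at (348,253), the pivot at (386,293) and four vases on the wheel around (245,170). In the top view the pin is at (320,240), the post at (401,243), the pivot at (446,245) and the block at (294,184). I'll zoom in next.

```bash
cat > h.py <<'E'
import numpy as np, cv2
from rig import manip
from scipy.optimize import least_squares
P={n:manip.camera_params(n) for n in("side","top")}
def proj(n,X):
    p=P[n]; c=np.atleast_2d(X)@p["view"][:3,:3].T+p["view"][:3,3]; s=c[:,:2]/c[:,2:]
    s=s*(1+p["k1"]*(s**2).sum(1,keepdims=True)); return s*[p["fx"],p["fy"]]+[p["cx"],p["cy"]]
def tri(a,b):  # a side px, b top px
    f=lambda X:np.r_[proj("side",X)[0]-a,proj("top",X)[0]-b]
    r=least_squares(f,[.5,0,.1]); return r.x,np.sqrt((r.fun**2).mean())
def onz(n,px,z):
    r=least_squares(lambda q:proj(n,[q[0],q[1],z])[0]-px,[.5,0]); return r.x
E
python3 - <<'E'
import cv2
a=cv2.imread("pics/side0.png")[135:345,195:415]; cv2.imwrite("pics/s1.png",cv2.resize(a[:,:],None,fx=2.8,fy=2.8,interpolation=cv2.INTER_CUBIC))
a=cv2.imread("pics/top0.png")[100:290,160:460]; cv2.imwrite("pics/t1.png",cv2.resize(a,None,fx=2.6,fy=2.6,interpolation=cv2.INTER_CUBIC))
E
```

```text
(no output)
```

View pics/s1.png

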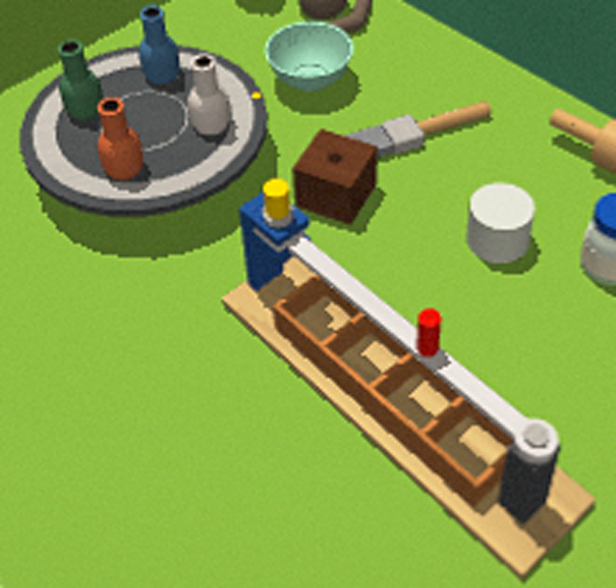

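View pics/t1.png

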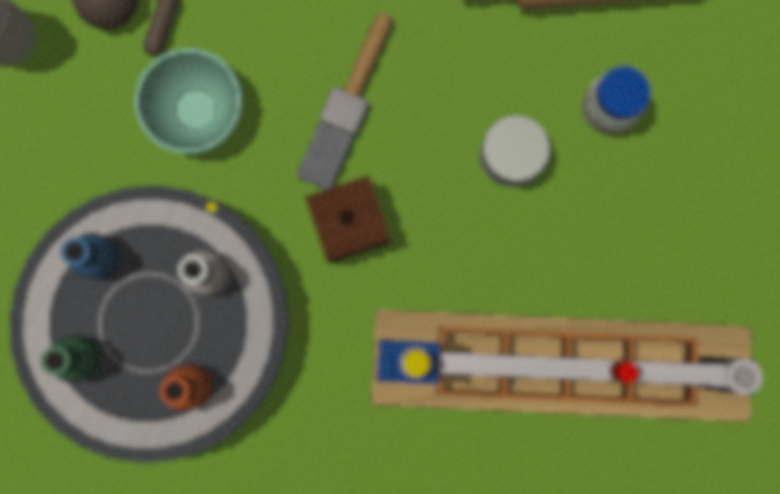

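Both crops are clear. In side-crop pixels, the pin head top is at (277,185), the post at (429,315), the vase mouths at (71,47), (152,12), (204,62) and (111,104), and the block hole at (335,157). Next I'll triangulate these.

```bash
cat >> h.py <<'E'
def sc(u,v): return np.array([195+(u+.5)/2.8-.5,135+(v+.5)/2.8-.5])
def tc(u,v): return np.array([160+(u+.5)/2.6-.5,100+(v+.5)/2.6-.5])
E
python3 - <<'E'
from h import *
np.set_printoptions(precision=4,suppress=True)
D=dict(pin=((277,185),(416,363),.170),post=((429,315),(627,373),.161),piv=((537,434),(744,377),.118),green=((71,47),(56,360),.15),blue=((152,12),(73,250),.15),white=((204,62),(194,268),.15),red=((111,104),(174,390),.15),block=((335,157),(347,217),.06),mark=((256,95),(211,207),.06))
R={}
for k,(a,b,z) in D.items():
    X,e=tri(sc(*a),tc(*b)); t=onz("top",tc(*b),z); s=onz("side",sc(*a),z); R[k]=(t+s)/2
    print(k,X,"rms %.2f"%e,"top",t,"side",s)
d=R["pin"]-R["piv"];print("bar len",np.linalg.norm(d),"yaw of +y axis",np.arctan2(-d[0],d[1]))
c=R["piv"]+.5*d;print("carrier c",c)
for k,w in (("base corners",[(374,310),(750,327),(750,420),(373,404)]),): print(k,[onz("top",tc(*x),.012) for x in w])
print([onz("side",sc(*x),.012) for x in [(222,302),(527,575),(594,503)]])
print("block corners",[onz("top",tc(*x),.06) for x in [(305,198),(369,178),(390,242),(330,262)]])
E
```

```text
pin [0.4797 0.0061 0.1713] rms 0.15 top [0.4793 0.0064] side [0.481  0.0067]
post [ 0.4723 -0.1885  0.1609] rms 0.16 top [ 0.472  -0.1881] side [ 0.4727 -0.1888]
piv [ 0.4684 -0.3095  0.1205] rms 0.20 top [ 0.4678 -0.3097] side [ 0.4703 -0.3091]
green [0.4785 0.3376 0.1501] rms 0.03 top [0.4785 0.3377] side [0.4787 0.3376]
blue [0.5805 0.3263 0.1487] rms 0.09 top [0.5802 0.3261] side [0.5798 0.3244]
white [0.5645 0.2141 0.1491] rms 0.10 top [0.5647 0.2138] side [0.5635 0.2135]
red [0.452  0.2286 0.1513] rms 0.01 top [0.4519 0.2289] side [0.4528 0.23  ]
block [0.6236 0.0763 0.0587] rms 0.00 top [0.6235 0.0763] side [0.6227 0.0754]
mark [0.6319 0.2152 0.0593] rms 0.04 top [0.632 0.215] side [0.6313 0.2147]
bar len 0.31618970138159497 yaw of +y axis -0.035088530203920935
carrier c [ 0.4746 -0.1514]
base corners [array([0.5297, 0.0483]), array([ 0.5162, -0.3513]), array([ 0.4185, -0.3495]), array([0.4311, 0.048 ])]
[array([0.4267, 0.0432]), array([ 0.419 , -0.3533]), array([ 0.5107, -0.3551])]
block corners [array([0.6425, 0.1195]), array([0.6639, 0.0544]), array([0.5983, 0.032 ]), array([0.5772, 0.0928])]
```

The triangulated heights (0.171, 0.161, 0.15, 0.059 m) and the bar length (0.316 m) all match the text. Carrier yaw is about -0.035 rad, with its centre at (0.4746, -0.1514). Next: move over the pin and turn the closing line along the carrier's x.

Request:
{"name": "carry_out", "arguments": {"linear": [[0.0305, -0.0647, 0], [0.0305, -0.0647, 0], [0.0305, -0.0647, 0], [0.0305, -0.0647, 0], [0.0305, -0.0647, 0], [0.0305, -0.0647, 0], [0.0305, -0.0647, 0], [0.0305, -0.0647, 0]], "angular": [[0, 0, -0.925], [0, 0, -0.925], [0, 0, -0.925], [0, 0, -0.925], [0, 0, -0.925], [0, 0, -0.925], [0, 0, -0.925], [0, 0, -0.925]], "hand": [1, 1, 1, 1, 1, 1, 1, 1], "force": 40}}

```text
clock: 0.77
position: [0.3581, 0.2639, 0.4045]
ee_rot: [-0.0, 0.487, 0.873, -0.0]
contact_force: [0.3, 0.5, 0.4]
width: 0.0852
gripper_force: 0.0
```

Request:
{"name": "carry_out", "arguments": {"linear": [[0.0305, -0.0647, 0], [0.0305, -0.0647, 0], [0.0305, -0.0647, 0], [0.0305, -0.0647, 0], [0.0305, -0.0647, 0], [0.0305, -0.0647, 0], [0.0305, -0.0647, 0], [0.0305, -0.0647, 0]], "angular": [[0, 0, -0.925], [0, 0, -0.925], [0, 0, -0.925], [0, 0, -0.925], [0, 0, -0.925], [0, 0, -0.925], [0, 0, -0.925], [0, 0, -0.925]], "hand": [1, 1, 1, 1, 1, 1, 0.7, 0.7]}}

```text
clock: 1.43
position: [0.4801, 0.005, 0.4045]
ee_rot: [-0.0, 0.721, 0.693, -0.0]
contact_force: [0.1, 0.0, 0.2]
width: 0.0638
gripper_force: 0.0
```

Request:
{"name": "carry_out", "arguments": {"linear": [[0, 0, 0], [0, 0, 0]], "angular": [[0, 0, 0], [0, 0, 0]], "hand": [0.7, 0.7]}}

```text
clock: 1.6
position: [0.4805, 0.0052, 0.4041]
ee_rot: [-0.001, 0.721, 0.693, -0.0]
contact_force: [-0.2, -0.1, -0.1]
width: 0.0596
gripper_force: 0.0
```

Request:
{"name": "carry_out", "arguments": {"linear": [[0, 0.002, -0.036], [0, 0, -0.036], [0, 0, -0.036], [0, 0, -0.036], [0, 0, -0.036], [0, 0, 0]], "angular": [[0, 0, 0], [0, 0, 0], [0, 0, 0], [0, 0, 0], [0, 0, 0], [0, 0, 0]], "hand": [0.7, 0.7, 0.7, 0.7, 0.7, 0.7]}}

```text
clock: 2.1
position: [0.4777, 0.0093, 0.3116]
ee_rot: [-0.003, 0.719, 0.695, -0.002]
contact_force: [-1.1, 0.0, -0.0]
width: 0.0603
gripper_force: 0.0
```

Request:
{"name": "carry_out", "arguments": {"linear": [[0, 0, 0], [0, 0, 0], [0, 0, 0], [0, 0, 0], [0, 0, 0], [0, 0, 0]], "angular": [[0, 0, 0], [0, 0, 0], [0, 0, 0], [0, 0, 0], [0, 0, 0], [0, 0, 0]], "hand": [0, 0, 0, 0, 0, 0], "force": 40}}

```text
clock: 2.6
position: [0.4798, 0.0081, 0.3161]
ee_rot: [0.0, 0.72, 0.694, 0.001]
contact_force: [-2.5, 0.6, 6.0]
width: 0.0225
gripper_force: 39.3
```

Request:
{"name": "carry_out", "arguments": {"linear": [[0, 0, 0.01], [0, 0, 0.02], [0, 0, 0.04], [0, 0, 0.04], [0, 0, 0.04], [0, 0, 0.02], [0, 0, 0], [0, 0, 0]], "angular": [[0, 0, 0], [0, 0, 0], [0, 0, 0], [0, 0, 0], [0, 0, 0], [0, 0, 0], [0, 0, 0], [0, 0, 0]], "hand": [0, 0, 0, 0, 0, 0, 0, 0]}}

```text
clock: 3.27
position: [0.4799, 0.0077, 0.3998]
ee_rot: [0.0, 0.72, 0.694, 0.0]
contact_force: [0.8, 0.3, -1.9]
width: 0.0227
gripper_force: 39.2
```

Run:
```python
from h import *
a=manip.get_image("side");b=manip.get_image("top")
A=cv2.resize(a[90:300,170:400],None,fx=1.8,fy=1.8,interpolation=3)
B=cv2.resize(b[100:290,160:360],None,fx=1.98,fy=1.98,interpolation=3)
h=min(A.shape[0],B.shape[0]);cv2.imwrite("pics/c2.png",np.hstack([A[:h],B[:h,:800-A.shape[1]]])[:,:,::-1]);print(A.shape,B.shape)
print(manip.get_state()["position"])
```

```text
(378, 414, 3) (376, 396, 3)
[0.47950381 0.00779975 0.39849878]
```

View pics/c2.png

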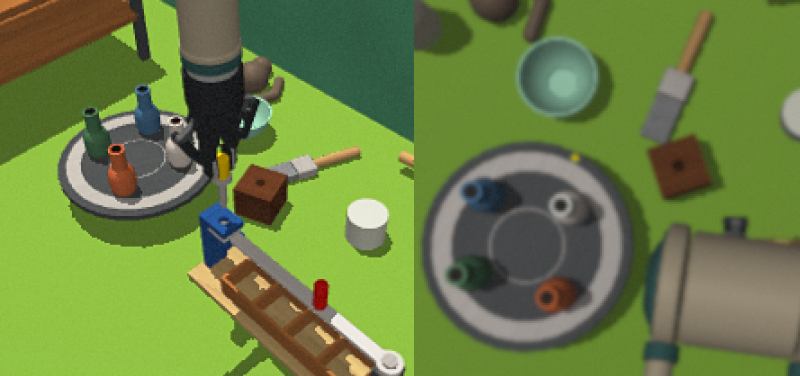

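The pin is held clear above the fork, its tip near side-crop (223,205). The block hole hasn't moved, at about (261,183). Next I'll take the pin to the block.

Request:
{"name": "carry_out", "arguments": {"linear": [[0.0717, 0.035, 0], [0.0717, 0.035, 0], [0.0717, 0.035, 0], [0.0717, 0.035, 0], [0, 0, -0.04], [0, 0, -0.06], [0, 0, -0.05], [0, 0, -0.02]], "angular": [[0, 0, 0], [0, 0, 0], [0, 0, 0], [0, 0, 0], [0, 0, 0], [0, 0, 0], [0, 0, 0], [0, 0, 0]], "hand": [0, 0, 0, 0, 0, 0, 0, 0]}}

```text
clock: 4.03
position: [0.6218, 0.078, 0.3089]
ee_rot: [-0.003, 0.72, 0.694, -0.004]
contact_force: [-0.8, -0.5, -1.1]
width: 0.023
gripper_force: 39.7
```

Request:
{"name": "carry_out", "arguments": {"linear": [[0, 0, 0], [0, 0, -0.01], [0, 0, -0.01], [0, 0, -0.01], [0, 0, 0], [0, 0, 0]], "angular": [[0, 0, 0], [0, 0, 0], [0, 0, 0], [0, 0, 0], [0, 0, 0], [0, 0, 0]], "hand": [0, 0, 0, 0, 0, 0]}}

```text
clock: 4.53
position: [0.6234, 0.0777, 0.3003]
ee_rot: [0.0, 0.72, 0.694, 0.0]
contact_force: [0.6, -0.3, -0.5]
width: 0.0225
gripper_force: 39.7
```

Request:
{"name": "carry_out", "arguments": {"linear": [[0, 0, -0.006], [0, 0, -0.006], [0, 0, -0.006], [0, 0, -0.006], [0, 0, -0.006], [0, 0, -0.006], [0, 0, 0], [0, 0, 0]], "angular": [[0, 0, 0], [0, 0, 0], [0, 0, 0], [0, 0, 0], [0, 0, 0], [0, 0, 0], [0, 0, 0], [0, 0, 0]], "hand": [0, 0, 0, 0, 0, 0, 0, 0]}}

```text
clock: 5.2
position: [0.6233, 0.0778, 0.2814]
ee_rot: [-0.0, 0.72, 0.694, -0.0]
contact_force: [-0.1, -0.2, -1.1]
width: 0.0226
gripper_force: 39.7
```

Request:
{"name": "carry_out", "arguments": {"linear": [[0, 0, -0.012], [0, 0, -0.012], [0, 0, -0.012], [0, 0, -0.012], [0, 0, -0.012], [0, 0, -0.009], [0, 0, 0], [0, 0, 0]], "angular": [[0, 0, 0], [0, 0, 0], [0, 0, 0], [0, 0, 0], [0, 0, 0], [0, 0, 0], [0, 0, 0], [0, 0, 0]], "hand": [0, 0, 0, 0, 0, 0, 0, 0]}}

```text
clock: 5.87
position: [0.6233, 0.0778, 0.2469]
ee_rot: [-0.0, 0.72, 0.694, -0.0]
contact_force: [-0.7, -0.5, -1.3]
width: 0.0226
gripper_force: 39.6
```

Request:
{"name": "carry_out", "arguments": {"linear": [[0, 0, 0], [0, 0, 0], [0, 0, 0], [0, 0, 0], [0, 0, 0], [0, 0, 0], [0, 0, 0.04], [0, 0, 0.06]], "angular": [[0, 0, 0], [0, 0, 0], [0, 0, 0], [0, 0, 0], [0, 0, 0], [0, 0, 0], [0, 0, 0], [0, 0, 0]], "hand": [0.7, 0.7, 0.7, 0.7, 0.7, 0.7, 0.7, 0.7]}}

```text
clock: 6.53
position: [0.6221, 0.0777, 0.2945]
ee_rot: [-0.003, 0.72, 0.694, -0.003]
contact_force: [0.1, 0.2, 0.5]
width: 0.0599
gripper_force: 0.0
```

Request:
{"name": "carry_out", "arguments": {"linear": [[0, 0, 0.07], [0, 0, 0.07], [0, 0, 0]], "angular": [[0, 0, 0], [0, 0, 0], [0, 0, 0]], "hand": [0.7, 0.7, 0.7]}}

```text
clock: 6.78
position: [0.6252, 0.0779, 0.3753]
ee_rot: [0.005, 0.72, 0.694, 0.005]
contact_force: [1.4, 0.0, 0.5]
width: 0.0597
gripper_force: 0.0
```

Request:
{"name": "carry_out", "arguments": {"linear": [[-0.0377, -0.0665, 0], [-0.0377, -0.0665, 0], [-0.0377, -0.0665, 0], [-0.0377, -0.0665, 0], [-0.0377, -0.0665, 0], [-0.0377, -0.0665, 0], [-0.0377, -0.0665, 0], [-0.0377, -0.0665, 0]], "angular": [[0, 0, 0], [0, 0, 0], [0, 0, 0], [0, 0, 0], [0, 0, 0], [0, 0, 0], [0, 0, 0], [0, 0, 0]], "hand": [0.7, 0.7, 0.7, 0.7, 0.7, 0.7, 0.7, 0.7]}}

```text
clock: 7.45
position: [0.4713, -0.1895, 0.3673]
ee_rot: [0.0, 0.72, 0.694, 0.0]
contact_force: [0.8, -1.0, 0.7]
width: 0.0597
gripper_force: 0.0
```

Request:
{"name": "carry_out", "arguments": {"linear": [[0, 0, 0], [0, 0, -0.034], [0, 0, -0.034], [0, 0, -0.034], [0, 0, -0.034], [0, 0, 0], [0, 0, 0], [0, 0, 0]], "angular": [[0, 0, 0], [0, 0, 0], [0, 0, 0], [0, 0, 0], [0, 0, 0], [0, 0, 0], [0, 0, 0], [0, 0, 0]], "hand": [0.7, 0.7, 0.7, 0.7, 0.7, 0.35, 0.35, 0.35], "force": 20}}

```text
clock: 8.12
position: [0.4731, -0.1882, 0.3]
ee_rot: [0.001, 0.72, 0.694, 0.0]
contact_force: [0.3, -0.3, 1.3]
width: 0.03
gripper_force: 0.0
```

Run:
```python
import numpy as np
# arc rows: post offset from pivot at angle a: .12*(sin(a+.035),cos(a+.035))
a=np.arange(0,18)*.08
p=.12*np.c_[np.sin(a+.035),np.cos(a+.035)]
print(np.round(np.diff(p,axis=0)/.5,4).tolist())
from rig import manip;s=manip.get_state();print(s["position"],s["width"],s["contact_force"])
```

```text
[[0.0191, -0.0014], [0.019, -0.003], [0.0187, -0.0045], [0.0183, -0.0059], [0.0177, -0.0074], [0.0171, -0.0088], [0.0163, -0.0101], [0.0155, -0.0114], [0.0145, -0.0126], [0.0134, -0.0137], [0.0123, -0.0147], [0.0111, -0.0157], [0.0098, -0.0165], [0.0084, -0.0172], [0.007, -0.0179], [0.0056, -0.0184], [0.0041, -0.0187]]
[ 0.47307805 -0.1882107   0.2999911 ] 0.030040956038769526 [ 0.34432981 -0.34823021  1.2967703 ]
```

Request:
{"name": "carry_out", "arguments": {"linear": [[0.0191, -0.0014, 0], [0.019, -0.003, 0], [0.0187, -0.0045, 0], [0.0183, -0.0059, 0], [0.0177, -0.0074, 0], [0.0171, -0.0088, 0]], "angular": [[0, 0, -1], [0, 0, -1], [0, 0, -1], [0, 0, -1], [0, 0, -1], [0, 0, -1]], "hand": [0.35, 0.35, 0.35, 0.35, 0.35, 0.35]}}

```text
clock: 8.62
position: [0.5278, -0.2036, 0.3004]
ee_rot: [0.0, 0.865, 0.502, -0.0]
contact_force: [-2.0, -0.4, -0.1]
width: 0.0302
gripper_force: 0.7
```

Request:
{"name": "carry_out", "arguments": {"linear": [[0.0163, -0.0101, 0], [0.0155, -0.0114, 0], [0.0145, -0.0126, 0], [0.0134, -0.0137, 0], [0.0123, -0.0147, 0], [0.0111, -0.0157, 0]], "angular": [[0, 0, -1], [0, 0, -1], [0, 0, -1], [0, 0, -1], [0, 0, -1], [0, 0, -1]], "hand": [0.35, 0.35, 0.35, 0.35, 0.35, 0.35]}}

```text
clock: 9.12
position: [0.5694, -0.2427, 0.3004]
ee_rot: [0.0, 0.959, 0.282, 0.0]
contact_force: [-2.0, 0.3, -0.3]
width: 0.03
gripper_force: 0.7
```

Request:
{"name": "carry_out", "arguments": {"linear": [[0.0098, -0.0165, 0], [0.0084, -0.0172, 0], [0.007, -0.0179, 0], [0.0056, -0.0184, 0], [0.0041, -0.0187, 0], [0, 0, 0]], "angular": [[0, 0, -1], [0, 0, -1], [0, 0, -1], [0, 0, -1], [0, 0, -1], [0, 0, 0]], "hand": [0.35, 0.35, 0.35, 0.35, 0.35, 0.35]}}

```text
clock: 9.62
position: [0.5873, -0.2886, 0.3005]
ee_rot: [0.001, 0.996, 0.086, 0.001]
contact_force: [0.2, 0.5, 0.8]
width: 0.03
gripper_force: 0.0
```

Request:
{"name": "carry_out", "arguments": {"linear": [[0, 0, 0.06], [0, 0, 0.06], [0, 0, 0.06], [-0.0159, 0.0609, 0], [-0.0159, 0.0609, 0], [-0.0159, 0.0609, 0], [-0.0159, 0.0609, 0], [-0.0159, 0.0609, 0]], "angular": [[0, 0, 0], [0, 0, 0], [0, 0, 0], [0, 0, 1], [0, 0, 1], [0, 0, 1], [0, 0, 1], [0, 0, 1]], "hand": [0.6, 0.6, 0.6, 0.6, 0.6, 0.6, 0.6, 0.6]}}

```text
clock: 10.28
position: [0.5461, -0.1332, 0.3905]
ee_rot: [0.001, 0.958, 0.286, 0.001]
contact_force: [0.9, 0.2, 0.3]
width: 0.0515
gripper_force: 0.0
```

Request:
{"name": "carry_out", "arguments": {"linear": [[-0.0159, 0.0609, 0], [-0.0159, 0.0609, 0], [-0.0159, 0.0609, 0], [-0.0159, 0.0609, 0], [-0.0159, 0.0609, 0], [-0.0159, 0.0609, 0], [-0.0159, 0.0609, 0], [-0.0159, 0.0609, 0]], "angular": [[0, 0, 1], [0, 0, 1], [0, 0, 1], [0, 0, 1], [0, 0, 1], [0, 0, 1], [0, 0, 1], [0, 0, 1]], "hand": [0.6, 0.6, 0.6, 0.6, 0.6, 0.6, 0.6, 0.6]}}

```text
clock: 10.95
position: [0.4822, 0.1104, 0.3905]
ee_rot: [0.001, 0.819, 0.573, 0.001]
contact_force: [0.4, -0.4, -0.3]
width: 0.0512
gripper_force: 0.0
```

Request:
{"name": "carry_out", "arguments": {"linear": [[-0.0159, 0.0609, 0], [-0.0159, 0.0609, 0], [-0.0159, 0.0609, 0], [-0.0159, 0.0609, 0], [0, 0, 0], [0, 0, 0], [0, 0, 0]], "angular": [[0, 0, 1], [0, 0, 1], [0, 0, 1], [0, 0, 1], [0, 0, 0], [0, 0, 0], [0, 0, 0]], "hand": [0.6, 0.6, 0.6, 0.6, 0.6, 0.6, 0.6]}}

```text
clock: 11.53
position: [0.4511, 0.2305, 0.3899]
ee_rot: [0.001, 0.719, 0.695, 0.0]
contact_force: [-0.3, -0.6, -1.0]
width: 0.0517
gripper_force: 0.0
```

Run:
```python
from h import *
print(manip.get_state()["position"],manip.get_state()["ee_rot"],manip.get_state()["clock"])
a=manip.get_image("side");b=manip.get_image("top")
A=cv2.resize(a[90:340,170:420],None,fx=1.6,fy=1.6,interpolation=3)
B=cv2.resize(b[90:340,210:460],None,fx=1.6,fy=1.6,interpolation=3)
cv2.imwrite("pics/c3.png",np.hstack([A,B])[:,:,::-1])
```

```text
[0.45111354 0.23049952 0.38993402] [6.54881427e-04 7.19217185e-01 6.94784863e-01 4.55202964e-04] 11.5333
```

View pics/c3.png

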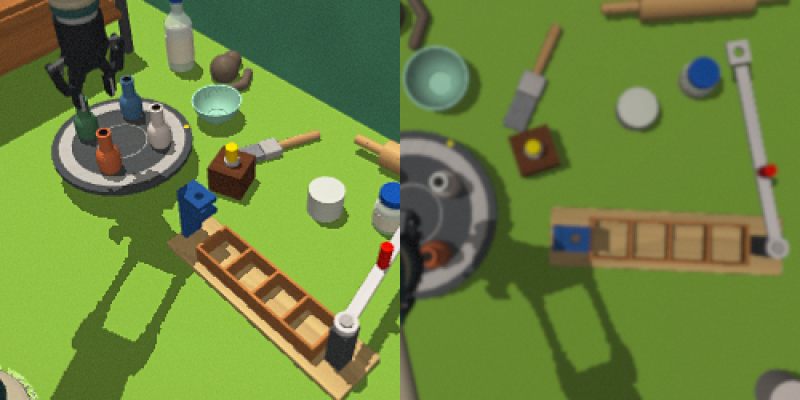

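The bar is open (lug at about (739,52)), the pin is upright in the block at (232,152), and the vases haven't moved. Now the red vase.

Request:
{"name": "carry_out", "arguments": {"linear": [[0.0026, -0.0024, -0.04], [0, 0, -0.05], [0, 0, -0.05], [0, 0, -0.04], [0, 0, -0.022], [0, 0, 0]], "angular": [[0, 0, 0], [0, 0, 0], [0, 0, 0], [0, 0, 0], [0, 0, 0], [0, 0, 0]], "hand": [0.6, 0.6, 0.6, 0.6, 0.6, 0.6], "force": 25}}

```text
clock: 12.13
position: [0.4521, 0.2277, 0.2858]
ee_rot: [-0.001, 0.72, 0.693, -0.003]
contact_force: [-0.5, -0.5, -0.4]
width: 0.0514
gripper_force: 0.0
```

Request:
{"name": "carry_out", "arguments": {"linear": [[0, 0, 0], [0, 0, 0], [0, 0, 0], [0, 0, 0], [0, 0, 0], [0, 0, 0]], "angular": [[0, 0, 0], [0, 0, 0], [0, 0, 0], [0, 0, 0], [0, 0, 0], [0, 0, 0]], "hand": [0, 0, 0, 0, 0, 0]}}

```text
clock: 12.63
position: [0.4529, 0.2293, 0.2891]
ee_rot: [0.0, 0.72, 0.694, 0.001]
contact_force: [0.1, 0.2, 3.8]
width: 0.0249
gripper_force: 27.7
```

Request:
{"name": "carry_out", "arguments": {"linear": [[0, 0, 0.02], [0, 0, 0.04], [0, 0, 0.06], [0, 0, 0.06], [0, 0, 0.02], [0, 0, 0]], "angular": [[0, 0, 0], [0, 0, 0], [0, 0, 0], [0, 0, 0], [0, 0, 0], [0, 0, 0]], "hand": [0, 0, 0, 0, 0, 0]}}

```text
clock: 13.13
position: [0.4533, 0.2296, 0.3913]
ee_rot: [0.001, 0.72, 0.694, 0.003]
contact_force: [-0.0, -0.0, -1.8]
width: 0.0259
gripper_force: 27.4
```

Request:
{"name": "carry_out", "arguments": {"linear": [[0.0028, -0.0535, 0], [0.0028, -0.0755, 0], [0.0028, -0.0755, 0], [0.0028, -0.0755, 0], [0.0028, -0.0755, 0], [0.0028, -0.0755, 0], [0.0028, -0.0755, 0], [0.0028, -0.0755, 0]], "angular": [[0, 0, 0], [0, 0, 0], [0, 0, 0], [0, 0, 0], [0, 0, 0], [0, 0, 0], [0, 0, 0], [0, 0, 0]], "hand": [0, 0, 0, 0, 0, 0, 0, 0]}}

```text
clock: 13.8
position: [0.4628, -0.0632, 0.3862]
ee_rot: [-0.002, 0.72, 0.694, -0.001]
contact_force: [0.8, 0.6, -3.0]
width: 0.0255
gripper_force: 27.3
```

Request:
{"name": "carry_out", "arguments": {"linear": [[0.0028, -0.0755, 0], [0.0028, -0.0755, 0], [0.0028, -0.0755, 0], [0.0028, -0.0755, 0], [0.0028, -0.0727, 0], [0, 0, -0.04], [0, 0, -0.05], [0, 0, -0.03]], "angular": [[0, 0, 0], [0, 0, 0], [0, 0, 0], [0, 0, 0], [0, 0, 0], [0, 0, 0], [0, 0, 0], [0, 0, 0]], "hand": [0, 0, 0, 0, 0, 0, 0, 0]}}

```text
clock: 14.47
position: [0.4694, -0.2493, 0.324]
ee_rot: [-0.003, 0.72, 0.694, -0.001]
contact_force: [0.3, 1.0, -3.0]
width: 0.0253
gripper_force: 26.9
```

Request:
{"name": "carry_out", "arguments": {"linear": [[0, 0, -0.01], [0, 0, 0], [0, 0, 0]], "angular": [[0, 0, 0], [0, 0, 0], [0, 0, 0]], "hand": [0, 0, 0]}}

```text
clock: 14.72
position: [0.4709, -0.2489, 0.3227]
ee_rot: [-0.001, 0.72, 0.694, -0.0]
contact_force: [0.4, 0.6, -1.1]
width: 0.0249
gripper_force: 26.9
```

Request:
{"name": "carry_out", "arguments": {"linear": [[0, 0, -0.03], [0, 0, -0.04], [0, 0, -0.04], [0, 0, -0.025], [0, 0, -0.015], [0, 0, -0.01], [0, 0, 0], [0, 0, 0]], "angular": [[0, 0, 0], [0, 0, 0], [0, 0, 0], [0, 0, 0], [0, 0, 0], [0, 0, 0], [0, 0, 0], [0, 0, 0]], "hand": [0, 0, 0, 0, 0, 0, 0, 0]}}

```text
clock: 15.38
position: [0.4713, -0.2493, 0.2441]
ee_rot: [0.001, 0.72, 0.694, 0.0]
contact_force: [-0.6, 0.2, -2.4]
width: 0.0254
gripper_force: 27.0
```

Request:
{"name": "carry_out", "arguments": {"linear": [[0, 0, -0.004], [0, 0, 0], [0, 0, 0], [0, 0, 0], [0, 0, 0], [0, 0, 0], [0, 0, 0.03], [0, 0, 0.06]], "angular": [[0, 0, 0], [0, 0, 0], [0, 0, 0], [0, 0, 0], [0, 0, 0], [0, 0, 0], [0, 0, 0], [0, 0, 0]], "hand": [0, 0, 0.55, 0.55, 0.55, 0.55, 0.55, 0.55]}}

```text
clock: 16.05
position: [0.4696, -0.2483, 0.2837]
ee_rot: [-0.004, 0.72, 0.694, -0.001]
contact_force: [0.3, -0.2, 0.0]
width: 0.0473
gripper_force: 0.0
```

Request:
{"name": "carry_out", "arguments": {"linear": [[0, 0, 0.07], [0, 0, 0.07], [0, 0, 0.066], [0.0155, 0.0772, 0], [0.0155, 0.0772, 0], [0.0155, 0.0772, 0], [0.0155, 0.0772, 0], [0.0155, 0.0772, 0]], "angular": [[0, 0, 0], [0, 0, 0], [0, 0, 0], [0, 0, 0], [0, 0, 0], [0, 0, 0], [0, 0, 0], [0, 0, 0]], "hand": [0.6, 0.6, 0.6, 0.6, 0.6, 0.6, 0.6, 0.6]}}

```text
clock: 16.72
position: [0.5095, -0.0544, 0.3896]
ee_rot: [0.0, 0.72, 0.694, 0.0]
contact_force: [0.5, -0.5, -0.1]
width: 0.0514
gripper_force: 0.0
```

Request:
{"name": "carry_out", "arguments": {"linear": [[0.0155, 0.0772, 0], [0.0155, 0.0772, 0], [0.0155, 0.0772, 0], [0.0155, 0.0772, 0], [0.0155, 0.0772, 0], [0.0155, 0.0772, 0], [0.0155, 0.0772, 0], [0, 0, 0]], "angular": [[0, 0, 0], [0, 0, 0], [0, 0, 0], [0, 0, 0], [0, 0, 0], [0, 0, 0], [0, 0, 0], [0, 0, 0]], "hand": [0.6, 0.6, 0.6, 0.6, 0.6, 0.6, 0.6, 0.6]}}

```text
clock: 17.38
position: [0.5646, 0.2204, 0.389]
ee_rot: [-0.001, 0.718, 0.696, 0.002]
contact_force: [0.4, -0.0, -0.0]
width: 0.0512
gripper_force: 0.0
```

Request:
{"name": "carry_out", "arguments": {"linear": [[0, 0, 0], [0, 0, 0]], "angular": [[0, 0, 0], [0, 0, 0]], "hand": [0.6, 0.6]}}

```text
clock: 17.55
position: [0.5636, 0.214, 0.3889]
ee_rot: [0.0, 0.719, 0.695, -0.001]
contact_force: [0.2, -0.2, 0.3]
width: 0.0515
gripper_force: 0.0
```

Run:
```python
from h import *
print(manip.get_state()["position"])
a=manip.get_image("side");b=manip.get_image("top")
A=cv2.resize(a[90:340,170:420],None,fx=1.6,fy=1.6,interpolation=3)
B=cv2.resize(b[90:340,210:460],None,fx=1.6,fy=1.6,interpolation=3)
cv2.imwrite("pics/c4.png",np.hstack([A,B])[:,:,::-1])
```

```text
[0.56359965 0.21395582 0.38893674]
```

View pics/c4.png

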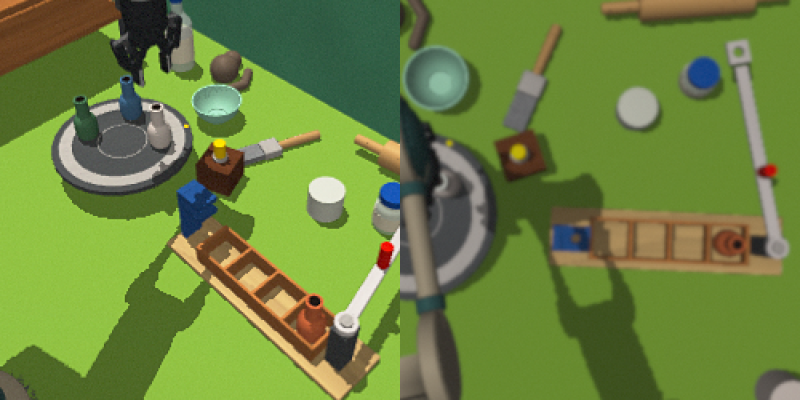

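The red vase stands in the end compartment. The block has been knocked a little (pin head now at about (518,152) in the right crop), so I'll re-measure it later. White vase next.

Request:
{"name": "carry_out", "arguments": {"linear": [[0.001, 0, -0.04], [0, 0, -0.05], [0, 0, -0.05], [0, 0, -0.04], [0, 0, -0.02], [0, 0, 0]], "angular": [[0, 0, 0], [0, 0, 0], [0, 0, 0], [0, 0, 0], [0, 0, 0], [0, 0, 0]], "hand": [0.6, 0.6, 0.6, 0.6, 0.6, 0.6]}}

```text
clock: 18.15
position: [0.5635, 0.2125, 0.287]
ee_rot: [-0.001, 0.72, 0.694, -0.002]
contact_force: [-0.9, -0.5, 0.8]
width: 0.0515
gripper_force: 0.0
```

Request:
{"name": "carry_out", "arguments": {"linear": [[0, 0, 0], [0, 0, 0], [0, 0, 0], [0, 0, 0], [0, 0, 0], [0, 0, 0]], "angular": [[0, 0, 0], [0, 0, 0], [0, 0, 0], [0, 0, 0], [0, 0, 0], [0, 0, 0]], "hand": [0, 0, 0, 0, 0, 0]}}

```text
clock: 18.65
position: [0.5649, 0.2142, 0.2906]
ee_rot: [0.001, 0.72, 0.694, 0.001]
contact_force: [0.2, 0.3, 5.5]
width: 0.0253
gripper_force: 28.2
```

Request:
{"name": "carry_out", "arguments": {"linear": [[0, 0, 0.02], [0, 0, 0.04], [0, 0, 0.06], [0, 0, 0.06], [0, 0, 0.02], [0, 0, 0]], "angular": [[0, 0, 0], [0, 0, 0], [0, 0, 0], [0, 0, 0], [0, 0, 0], [0, 0, 0]], "hand": [0, 0, 0, 0, 0, 0]}}

```text
clock: 19.15
position: [0.5649, 0.2144, 0.3925]
ee_rot: [0.002, 0.72, 0.694, 0.003]
contact_force: [0.3, 0.3, -1.6]
width: 0.0252
gripper_force: 27.9
```

Request:
{"name": "carry_out", "arguments": {"linear": [[-0.0164, -0.0724, 0], [-0.0164, -0.0724, 0], [-0.0164, -0.0724, 0], [-0.0164, -0.0724, 0], [-0.0164, -0.0724, 0], [-0.0164, -0.0724, 0], [-0.0164, -0.0724, 0], [-0.0164, -0.0724, 0]], "angular": [[0, 0, 0], [0, 0, 0], [0, 0, 0], [0, 0, 0], [0, 0, 0], [0, 0, 0], [0, 0, 0], [0, 0, 0]], "hand": [0, 0, 0, 0, 0, 0, 0, 0]}}

```text
clock: 19.82
position: [0.4973, -0.0768, 0.3871]
ee_rot: [-0.002, 0.72, 0.694, -0.001]
contact_force: [0.9, -0.8, -1.2]
width: 0.0251
gripper_force: 27.3
```

Request:
{"name": "carry_out", "arguments": {"linear": [[-0.0164, -0.0724, 0], [-0.0164, -0.0724, 0], [-0.0164, -0.0724, 0], [0, 0, 0], [0, 0, -0.04], [0, 0, -0.05], [0, 0, -0.03], [0, 0, 0]], "angular": [[0, 0, 0], [0, 0, 0], [0, 0, 0], [0, 0, 0], [0, 0, 0], [0, 0, 0], [0, 0, 0], [0, 0, 0]], "hand": [0, 0, 0, 0, 0, 0, 0, 0]}}

```text
clock: 20.48
position: [0.472, -0.183, 0.3242]
ee_rot: [-0.005, 0.72, 0.694, -0.002]
contact_force: [-0.8, 0.5, -1.7]
width: 0.0253
gripper_force: 27.1
```

Request:
{"name": "carry_out", "arguments": {"linear": [[0, 0, -0.01], [0, 0, 0], [0, 0, 0]], "angular": [[0, 0, 0], [0, 0, 0], [0, 0, 0]], "hand": [0, 0, 0]}}

```text
clock: 20.73
position: [0.4744, -0.184, 0.3246]
ee_rot: [0.0, 0.72, 0.694, 0.0]
contact_force: [-0.8, -0.2, -0.1]
width: 0.0255
gripper_force: 27.1
```

Request:
{"name": "carry_out", "arguments": {"linear": [[0, 0, -0.03], [0, 0, -0.04], [0, 0, -0.04], [0, 0, -0.025], [0, 0, -0.015], [0, 0, -0.01], [0, 0, -0.003], [0, 0, 0]], "angular": [[0, 0, 0], [0, 0, 0], [0, 0, 0], [0, 0, 0], [0, 0, 0], [0, 0, 0], [0, 0, 0], [0, 0, 0]], "hand": [0, 0, 0, 0, 0, 0, 0, 0]}}

```text
clock: 21.4
position: [0.4745, -0.1842, 0.2432]
ee_rot: [0.001, 0.72, 0.694, 0.0]
contact_force: [0.3, -0.0, -1.5]
width: 0.0253
gripper_force: 27.2
```

Request:
{"name": "carry_out", "arguments": {"linear": [[0, 0, 0], [0, 0, 0], [0, 0, 0], [0, 0, 0], [0, 0, 0], [0, 0, 0], [0, 0, 0.03], [0, 0, 0.06]], "angular": [[0, 0, 0], [0, 0, 0], [0, 0, 0], [0, 0, 0], [0, 0, 0], [0, 0, 0], [0, 0, 0], [0, 0, 0]], "hand": [0, 0, 0.55, 0.55, 0.55, 0.55, 0.55, 0.55]}}

```text
clock: 22.07
position: [0.4728, -0.1834, 0.2853]
ee_rot: [-0.004, 0.72, 0.694, -0.001]
contact_force: [0.1, -0.4, 0.1]
width: 0.047
gripper_force: 0.0
```

Request:
{"name": "carry_out", "arguments": {"linear": [[0, 0, 0.07], [0, 0, 0.07], [0, 0, 0.066], [0.0007, 0.0745, 0], [0.0007, 0.0745, 0], [0.0007, 0.0745, 0], [0.0007, 0.0745, 0], [0.0007, 0.0745, 0]], "angular": [[0, 0, 0], [0, 0, 0], [0, 0, 0], [0, 0, 0], [0, 0, 0], [0, 0, 0], [0, 0, 0], [0, 0, 0]], "hand": [0.6, 0.6, 0.6, 0.6, 0.6, 0.6, 0.6, 0.6]}}

```text
clock: 22.73
position: [0.4754, 0.0037, 0.391]
ee_rot: [0.0, 0.72, 0.694, 0.0]
contact_force: [0.7, -0.1, -0.1]
width: 0.0511
gripper_force: 0.0
```

Request:
{"name": "carry_out", "arguments": {"linear": [[0.0007, 0.0745, 0], [0.0007, 0.0745, 0], [0.0007, 0.0745, 0], [0.0007, 0.0745, 0], [0.0007, 0.0745, 0], [0.0007, 0.0745, 0], [0.0007, 0.0745, 0], [0.0007, 0.0745, 0]], "angular": [[0, 0, 0], [0, 0, 0], [0, 0, 0], [0, 0, 0], [0, 0, 0], [0, 0, 0], [0, 0, 0], [0, 0, 0]], "hand": [0.6, 0.6, 0.6, 0.6, 0.6, 0.6, 0.6, 0.6]}}

```text
clock: 23.4
position: [0.4782, 0.3021, 0.3908]
ee_rot: [0.0, 0.72, 0.694, 0.0]
contact_force: [1.1, -0.6, 1.0]
width: 0.0512
gripper_force: 0.0
```

Request:
{"name": "carry_out", "arguments": {"linear": [[0.0007, 0.0745, 0], [0, 0, 0], [0, 0, 0], [0, 0, 0]], "angular": [[0, 0, 0], [0, 0, 0], [0, 0, 0], [0, 0, 0]], "hand": [0.6, 0.6, 0.6, 0.6]}}

```text
clock: 23.73
position: [0.4788, 0.3372, 0.3904]
ee_rot: [0.0, 0.719, 0.695, -0.001]
contact_force: [-0.8, -0.1, 0.3]
width: 0.0511
gripper_force: 0.0
```

Run:
```python
from h import *
print(manip.get_state()["position"])
a=manip.get_image("side");b=manip.get_image("top")
A=cv2.resize(a[90:340,170:420],None,fx=1.6,fy=1.6,interpolation=3)
B=cv2.resize(b[90:340,210:460],None,fx=1.6,fy=1.6,interpolation=3)
cv2.imwrite("pics/c5.png",np.hstack([A,B])[:,:,::-1])
```

```text
[0.47879338 0.33722989 0.39039515]
```

View pics/c5.png

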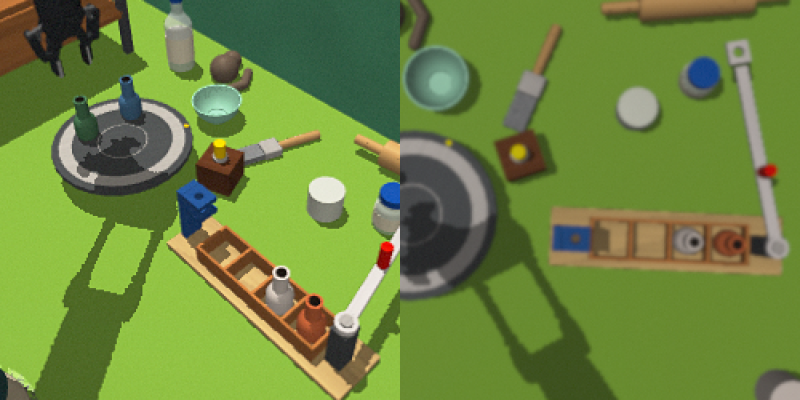

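The white vase is in the third compartment, and green (85,100) and blue (128,80) haven't moved. Green next.

Request:
{"name": "carry_out", "arguments": {"linear": [[0, 0.001, -0.04], [0, 0, -0.05], [0, 0, -0.05], [0, 0, -0.04], [0, 0, -0.022], [0, 0, 0]], "angular": [[0, 0, 0], [0, 0, 0], [0, 0, 0], [0, 0, 0], [0, 0, 0], [0, 0, 0]], "hand": [0.6, 0.6, 0.6, 0.6, 0.6, 0.6]}}

```text
clock: 24.33
position: [0.4785, 0.3363, 0.2874]
ee_rot: [-0.001, 0.72, 0.694, -0.003]
contact_force: [0.5, 0.2, -0.5]
width: 0.0512
gripper_force: 0.0
```

Request:
{"name": "carry_out", "arguments": {"linear": [[0, 0, 0], [0, 0, 0], [0, 0, 0], [0, 0, 0], [0, 0, 0], [0, 0, 0]], "angular": [[0, 0, 0], [0, 0, 0], [0, 0, 0], [0, 0, 0], [0, 0, 0], [0, 0, 0]], "hand": [0, 0, 0, 0, 0, 0]}}

```text
clock: 24.83
position: [0.4795, 0.3381, 0.291]
ee_rot: [0.001, 0.72, 0.694, 0.001]
contact_force: [1.0, -0.2, 4.5]
width: 0.0256
gripper_force: 27.2
```

Request:
{"name": "carry_out", "arguments": {"linear": [[0, 0, 0.02], [0, 0, 0.04], [0, 0, 0.06], [0, 0, 0.06], [0, 0, 0.02], [0, 0, 0]], "angular": [[0, 0, 0], [0, 0, 0], [0, 0, 0], [0, 0, 0], [0, 0, 0], [0, 0, 0]], "hand": [0, 0, 0, 0, 0, 0]}}

```text
clock: 25.33
position: [0.4795, 0.3384, 0.3929]
ee_rot: [0.001, 0.72, 0.694, 0.003]
contact_force: [1.4, 0.2, -2.3]
width: 0.0252
gripper_force: 26.9
```

Request:
{"name": "carry_out", "arguments": {"linear": [[-0.0005, -0.0761, 0], [-0.0005, -0.0761, 0], [-0.0005, -0.0761, 0], [-0.0005, -0.0761, 0], [-0.0005, -0.0761, 0], [-0.0005, -0.0761, 0], [-0.0005, -0.0761, 0], [-0.0005, -0.0761, 0]], "angular": [[0, 0, 0], [0, 0, 0], [0, 0, 0], [0, 0, 0], [0, 0, 0], [0, 0, 0], [0, 0, 0], [0, 0, 0]], "hand": [0, 0, 0, 0, 0, 0, 0, 0]}}

```text
clock: 26.0
position: [0.4758, 0.032, 0.3876]
ee_rot: [-0.002, 0.72, 0.694, -0.001]
contact_force: [0.2, 0.1, -1.9]
width: 0.0252
gripper_force: 26.4
```

Request:
{"name": "carry_out", "arguments": {"linear": [[-0.0005, -0.0761, 0], [-0.0005, -0.0761, 0], [-0.0005, -0.0761, 0], [-0.0005, -0.0761, 0], [0, 0, 0], [0, 0, -0.04], [0, 0, -0.05], [0, 0, -0.03]], "angular": [[0, 0, 0], [0, 0, 0], [0, 0, 0], [0, 0, 0], [0, 0, 0], [0, 0, 0], [0, 0, 0], [0, 0, 0]], "hand": [0, 0, 0, 0, 0, 0, 0, 0]}}

```text
clock: 26.67
position: [0.4745, -0.1184, 0.326]
ee_rot: [-0.003, 0.72, 0.694, -0.001]
contact_force: [-0.1, -0.1, -3.2]
width: 0.0249
gripper_force: 26.2
```

Request:
{"name": "carry_out", "arguments": {"linear": [[0, 0, -0.01], [0, 0, 0], [0, 0, 0]], "angular": [[0, 0, 0], [0, 0, 0], [0, 0, 0]], "hand": [0, 0, 0]}}

```text
clock: 26.92
position: [0.476, -0.1185, 0.3243]
ee_rot: [-0.001, 0.72, 0.694, -0.0]
contact_force: [0.6, 0.5, -1.5]
width: 0.0253
gripper_force: 26.2
```

Request:
{"name": "carry_out", "arguments": {"linear": [[0, 0, -0.03], [0, 0, -0.04], [0, 0, -0.04], [0, 0, -0.025], [0, 0, -0.015], [0, 0, -0.01], [0, 0, -0.003], [0, 0, 0]], "angular": [[0, 0, 0], [0, 0, 0], [0, 0, 0], [0, 0, 0], [0, 0, 0], [0, 0, 0], [0, 0, 0], [0, 0, 0]], "hand": [0, 0, 0, 0, 0, 0, 0, 0]}}

```text
clock: 27.58
position: [0.4765, -0.1188, 0.2437]
ee_rot: [0.001, 0.72, 0.694, 0.0]
contact_force: [0.1, -0.3, -2.3]
width: 0.0248
gripper_force: 26.2
```

Request:
{"name": "carry_out", "arguments": {"linear": [[0, 0, 0], [0, 0, 0], [0, 0, 0], [0, 0, 0], [0, 0, 0], [0, 0, 0], [0, 0, 0.03], [0, 0, 0.06]], "angular": [[0, 0, 0], [0, 0, 0], [0, 0, 0], [0, 0, 0], [0, 0, 0], [0, 0, 0], [0, 0, 0], [0, 0, 0]], "hand": [0, 0, 0.55, 0.55, 0.55, 0.55, 0.55, 0.55]}}

```text
clock: 28.25
position: [0.4747, -0.1182, 0.2859]
ee_rot: [-0.004, 0.72, 0.694, -0.002]
contact_force: [0.4, 0.2, -0.3]
width: 0.0471
gripper_force: 0.0
```

Request:
{"name": "carry_out", "arguments": {"linear": [[0, 0, 0.07], [0, 0, 0.07], [0, 0, 0.066], [0.0173, 0.0741, 0], [0.0173, 0.0741, 0], [0.0173, 0.0741, 0], [0.0173, 0.0741, 0], [0.0173, 0.0741, 0]], "angular": [[0, 0, 0], [0, 0, 0], [0, 0, 0], [0, 0, 0], [0, 0, 0], [0, 0, 0], [0, 0, 0], [0, 0, 0]], "hand": [0.6, 0.6, 0.6, 0.6, 0.6, 0.6, 0.6, 0.6]}}

```text
clock: 28.92
position: [0.5193, 0.0682, 0.3916]
ee_rot: [0.0, 0.72, 0.694, 0.0]
contact_force: [1.9, -1.1, 0.5]
width: 0.0513
gripper_force: 0.0
```

Request:
{"name": "carry_out", "arguments": {"linear": [[0.0173, 0.0741, 0], [0.0173, 0.0741, 0], [0.0173, 0.0741, 0], [0.0173, 0.0741, 0], [0.0173, 0.0741, 0], [0.0173, 0.0741, 0], [0.0173, 0.0741, 0], [0, 0, 0]], "angular": [[0, 0, 0], [0, 0, 0], [0, 0, 0], [0, 0, 0], [0, 0, 0], [0, 0, 0], [0, 0, 0], [0, 0, 0]], "hand": [0.6, 0.6, 0.6, 0.6, 0.6, 0.6, 0.6, 0.6]}}

```text
clock: 29.58
position: [0.5806, 0.3322, 0.3903]
ee_rot: [-0.001, 0.718, 0.696, 0.002]
contact_force: [0.5, 0.6, 1.2]
width: 0.0514
gripper_force: 0.0
```

Request:
{"name": "carry_out", "arguments": {"linear": [[0, 0, 0], [0, 0, 0], [0, 0, 0]], "angular": [[0, 0, 0], [0, 0, 0], [0, 0, 0]], "hand": [0.6, 0.6, 0.6]}}

```text
clock: 29.83
position: [0.5796, 0.3248, 0.3912]
ee_rot: [0.0, 0.72, 0.694, -0.0]
contact_force: [-0.0, -0.1, -0.0]
width: 0.0512
gripper_force: 0.0
```

Run:
```python
from h import *
print(manip.get_state()["position"])
a=manip.get_image("side");b=manip.get_image("top")
A=cv2.resize(a[90:340,170:420],None,fx=1.6,fy=1.6,interpolation=3)
B=cv2.resize(b[90:340,210:460],None,fx=1.6,fy=1.6,interpolation=3)
cv2.imwrite("pics/c6.png",np.hstack([A,B])[:,:,::-1])
```

```text
[0.579625   0.32480068 0.39123033]
```

View pics/c6.png

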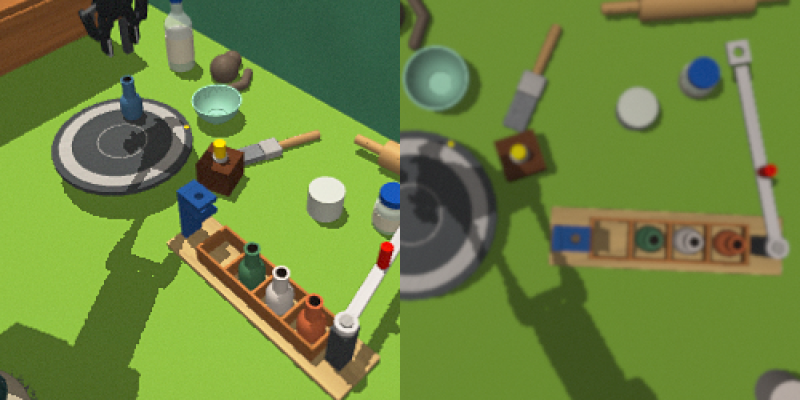

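Green is in the second compartment; blue (128,80) is still standing on the wheel. Blue next.

Request:
{"name": "carry_out", "arguments": {"linear": [[0.001, 0.002, -0.04], [0, 0, -0.05], [0, 0, -0.05], [0, 0, -0.04], [0, 0, -0.022], [0, 0, 0]], "angular": [[0, 0, 0], [0, 0, 0], [0, 0, 0], [0, 0, 0], [0, 0, 0], [0, 0, 0]], "hand": [0.6, 0.6, 0.6, 0.6, 0.6, 0.6]}}

```text
clock: 30.43
position: [0.5796, 0.3256, 0.2877]
ee_rot: [-0.001, 0.72, 0.694, -0.003]
contact_force: [-0.3, -0.3, -0.4]
width: 0.0514
gripper_force: 0.0
```

Request:
{"name": "carry_out", "arguments": {"linear": [[0, 0, 0], [0, 0, 0], [0, 0, 0], [0, 0, 0], [0, 0, 0], [0, 0, 0]], "angular": [[0, 0, 0], [0, 0, 0], [0, 0, 0], [0, 0, 0], [0, 0, 0], [0, 0, 0]], "hand": [0, 0, 0, 0, 0, 0]}}

```text
clock: 30.93
position: [0.5807, 0.3271, 0.2918]
ee_rot: [0.001, 0.72, 0.694, 0.001]
contact_force: [0.7, -0.8, 5.8]
width: 0.0253
gripper_force: 28.1
```

Request:
{"name": "carry_out", "arguments": {"linear": [[0, 0, 0.02], [0, 0, 0.04], [0, 0, 0.06], [0, 0, 0.06], [0, 0, 0.02], [0, 0, 0]], "angular": [[0, 0, 0], [0, 0, 0], [0, 0, 0], [0, 0, 0], [0, 0, 0], [0, 0, 0]], "hand": [0, 0, 0, 0, 0, 0]}}

```text
clock: 31.43
position: [0.5808, 0.3273, 0.3938]
ee_rot: [0.001, 0.72, 0.694, 0.003]
contact_force: [0.3, 0.4, -1.6]
width: 0.0251
gripper_force: 27.8
```

Request:
{"name": "carry_out", "arguments": {"linear": [[-0.0204, -0.076, 0], [-0.0204, -0.076, 0], [-0.0204, -0.076, 0], [-0.0204, -0.076, 0], [-0.0204, -0.076, 0], [-0.0204, -0.076, 0], [-0.0204, -0.076, 0], [-0.0204, -0.076, 0]], "angular": [[0, 0, 0], [0, 0, 0], [0, 0, 0], [0, 0, 0], [0, 0, 0], [0, 0, 0], [0, 0, 0], [0, 0, 0]], "hand": [0, 0, 0, 0, 0, 0, 0, 0]}}

```text
clock: 32.1
position: [0.4971, 0.0215, 0.388]
ee_rot: [-0.001, 0.72, 0.694, -0.001]
contact_force: [0.7, -0.4, -1.2]
width: 0.0252
gripper_force: 26.6
```

Request:
{"name": "carry_out", "arguments": {"linear": [[-0.0204, -0.076, 0], [-0.0204, -0.076, 0], [0, 0, 0], [0, 0, 0]], "angular": [[0, 0, 0], [0, 0, 0], [0, 0, 0], [0, 0, 0]], "hand": [0, 0, 0, 0]}}

```text
clock: 32.43
position: [0.4772, -0.0548, 0.3884]
ee_rot: [-0.002, 0.721, 0.693, -0.001]
contact_force: [0.0, -0.3, -2.0]
width: 0.0249
gripper_force: 26.6
```

Request:
{"name": "carry_out", "arguments": {"linear": [[0, 0, -0.04], [0, 0, -0.05], [0, 0, -0.04], [0, 0, -0.04], [0, 0, -0.04], [0, 0, -0.03], [0, 0, -0.025], [0, 0, -0.015]], "angular": [[0, 0, 0], [0, 0, 0], [0, 0, 0], [0, 0, 0], [0, 0, 0], [0, 0, 0], [0, 0, 0], [0, 0, 0]], "hand": [0, 0, 0, 0, 0, 0, 0, 0]}}

```text
clock: 33.1
position: [0.4775, -0.0514, 0.2476]
ee_rot: [-0.002, 0.719, 0.695, -0.001]
contact_force: [-0.0, -0.5, -2.1]
width: 0.0252
gripper_force: 26.6
```

Request:
{"name": "carry_out", "arguments": {"linear": [[0, 0, -0.01], [0, 0, -0.003], [0, 0, 0], [0, 0, 0]], "angular": [[0, 0, 0], [0, 0, 0], [0, 0, 0], [0, 0, 0]], "hand": [0, 0, 0, 0]}}

```text
clock: 33.43
position: [0.4786, -0.0525, 0.2439]
ee_rot: [0.0, 0.719, 0.695, 0.0]
contact_force: [0.4, 0.3, -1.6]
width: 0.0254
gripper_force: 26.6
```

Run:
```python
from h import *
s=manip.get_state();print(s["position"],s["contact_force"])
def red(n,box):
    im=manip.get_image(n); x0,y0,x1,y1=box; c=im[y0:y1,x0:x1].astype(int)
    m=(c[...,0]>140)&(c[...,1]<60)&(c[...,2]<60); v,u=np.nonzero(m); print(n,len(u),u.min()+x0,u.max()+x0,v.min()+y0,v.max()+y0); return np.array([u.mean()+x0,v.mean()+y0]),
a=red("side",(395,225,430,275))[0]; b=red("top",(425,185,455,210))[0]
print(a,b,tri(a,b),"expect z~.138")
```

```text
[ 0.47858475 -0.05249334  0.2439333 ] [ 0.3789831   0.31929541 -1.61248319]
side 53 408 415 241 257
top 36 438 444 193 199
[411.58490566 246.24528302] [441.02777778 196.08333333] (array([ 0.58675608, -0.28933026,  0.15046293]), np.float64(0.0368989973865629)) expect z~.138
```

Request:
{"name": "carry_out", "arguments": {"linear": [[0, 0, -0.001], [0, 0, 0], [0, 0, 0], [0, 0, 0], [0, 0, 0], [0, 0, 0.03], [0, 0, 0.06], [0, 0, 0.07]], "angular": [[0, 0, 0], [0, 0, 0], [0, 0, 0], [0, 0, 0], [0, 0, 0], [0, 0, 0], [0, 0, 0], [0, 0, 0]], "hand": [0.55, 0.55, 0.55, 0.55, 0.55, 0.55, 0.55, 0.55]}}

```text
clock: 34.2
position: [0.4775, -0.0529, 0.3225]
ee_rot: [-0.002, 0.72, 0.694, -0.001]
contact_force: [0.9, -0.3, 0.1]
width: 0.0468
gripper_force: 0.0
```

Request:
{"name": "carry_out", "arguments": {"linear": [[0, 0, 0.07], [0, 0, 0.066], [0.0128, -0.0278, 0], [0.0128, -0.0278, 0], [0.0128, -0.0278, 0], [0.0128, -0.0278, 0], [0.0128, -0.0278, 0], [0.0128, -0.0278, 0]], "angular": [[0, 0, 0], [0, 0, 0], [0, 0, -1], [0, 0, -1], [0, 0, -1], [0, 0, -1], [0, 0, -1], [0, 0, -1]], "hand": [0.6, 0.6, 0.6, 0.6, 0.6, 0.6, 0.6, 0.6]}}

```text
clock: 34.87
position: [0.5169, -0.1372, 0.3912]
ee_rot: [0.0, 0.865, 0.502, 0.0]
contact_force: [0.3, -0.5, 1.0]
width: 0.0511
gripper_force: 0.0
```

Request:
{"name": "carry_out", "arguments": {"linear": [[0.0128, -0.0278, 0], [0.0128, -0.0278, 0], [0.0128, -0.0278, 0], [0.0128, -0.0278, 0], [0.0128, -0.0278, 0], [0.0128, -0.0278, 0], [0.0128, -0.0278, 0], [0.0128, -0.0278, 0]], "angular": [[0, 0, -1], [0, 0, -1], [0, 0, -1], [0, 0, -1], [0, 0, -1], [0, 0, -1], [0, 0, -1], [0, 0, -1]], "hand": [0.6, 0.6, 0.6, 0.6, 0.6, 0.6, 0.6, 0.6]}}

```text
clock: 35.53
position: [0.5681, -0.2484, 0.391]
ee_rot: [-0.0, 0.979, 0.204, -0.0]
contact_force: [0.3, -0.0, -0.7]
width: 0.0512
gripper_force: 0.0
```

Request:
{"name": "carry_out", "arguments": {"linear": [[0.0128, -0.0278, 0], [0.0128, -0.0278, 0], [0.0128, -0.0278, 0], [0, 0, 0], [0, 0, 0], [0, 0, 0]], "angular": [[0, 0, -1], [0, 0, -1], [0, 0, -1], [0, 0, 0], [0, 0, 0], [0, 0, 0]], "hand": [0.6, 0.6, 0.6, 0.6, 0.6, 0.6]}}

```text
clock: 36.03
position: [0.5868, -0.2888, 0.3909]
ee_rot: [-0.001, 0.996, 0.088, -0.0]
contact_force: [0.1, -0.3, -0.2]
width: 0.0517
gripper_force: 0.0
```

Run:
```python
from h import *
print(manip.get_state()["position"])
a=manip.get_image("side");b=manip.get_image("top")
A=cv2.resize(a[90:340,170:420],None,fx=1.6,fy=1.6,interpolation=3)
B=cv2.resize(b[90:340,210:460],None,fx=1.6,fy=1.6,interpolation=3)
cv2.imwrite("pics/c7.png",np.hstack([A,B])[:,:,::-1])
```

```text
[ 0.58679955 -0.2888184   0.39091962]
```

View pics/c7.png

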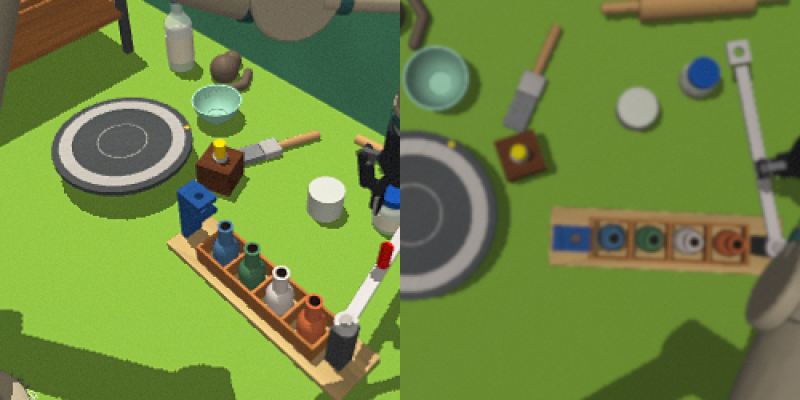

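All four vases stand in their own compartments, the bar is still open and the gripper is over the red post. Now I'll cage the post and swing the bar shut.

Request:
{"name": "carry_out", "arguments": {"linear": [[0, 0, -0.04], [0, 0, -0.05], [0, 0, -0.05], [0, 0, -0.04], [0, 0, 0], [0, 0, 0], [0, 0, 0], [0, 0, 0]], "angular": [[0, 0, 0], [0, 0, 0], [0, 0, 0], [0, 0, 0], [0, 0, 0], [0, 0, 0], [0, 0, 0], [0, 0, 0]], "hand": [0.6, 0.6, 0.6, 0.6, 0.3, 0.3, 0.3, 0.3], "force": 20}}

```text
clock: 36.8
position: [0.5877, -0.2895, 0.3034]
ee_rot: [0.001, 0.996, 0.088, 0.002]
contact_force: [-0.6, 0.5, -0.2]
width: 0.0256
gripper_force: 0.0
```

Request:
{"name": "carry_out", "arguments": {"linear": [[-0.0041, 0.0187, 0], [-0.0056, 0.0184, 0], [-0.007, 0.0179, 0], [-0.0084, 0.0172, 0], [-0.0098, 0.0165, 0], [-0.0111, 0.0157, 0]], "angular": [[0, 0, 1], [0, 0, 1], [0, 0, 1], [0, 0, 1], [0, 0, 1], [0, 0, 1]], "hand": [0.3, 0.3, 0.3, 0.3, 0.3, 0.3]}}

```text
clock: 37.3
position: [0.5651, -0.2373, 0.3034]
ee_rot: [0.002, 0.946, 0.324, 0.002]
contact_force: [1.3, -0.9, -0.2]
width: 0.0259
gripper_force: 0.9
```

Request:
{"name": "carry_out", "arguments": {"linear": [[-0.0123, 0.0147, 0], [-0.0134, 0.0137, 0], [-0.0145, 0.0126, 0], [-0.0155, 0.0114, 0], [-0.0163, 0.0101, 0], [-0.0171, 0.0088, 0]], "angular": [[0, 0, 1], [0, 0, 1], [0, 0, 1], [0, 0, 1], [0, 0, 1], [0, 0, 1]], "hand": [0.3, 0.3, 0.3, 0.3, 0.3, 0.3]}}

```text
clock: 37.8
position: [0.5205, -0.2014, 0.3034]
ee_rot: [0.003, 0.842, 0.539, 0.002]
contact_force: [1.8, 1.2, -0.5]
width: 0.0256
gripper_force: 0.9
```

Request:
{"name": "carry_out", "arguments": {"linear": [[-0.0177, 0.0074, 0], [-0.0183, 0.0059, 0], [-0.0187, 0.0045, 0], [-0.019, 0.003, 0], [-0.016, 0.0014, 0], [0, 0, 0], [0, 0, 0]], "angular": [[0, 0, 1], [0, 0, 1], [0, 0, 1], [0, 0, 1], [0, 0, 1], [0, 0, 0], [0, 0, 0]], "hand": [0.3, 0.3, 0.3, 0.3, 0.3, 0.3, 0.3]}}

```text
clock: 38.38
position: [0.475, -0.1906, 0.3027]
ee_rot: [0.002, 0.72, 0.694, 0.0]
contact_force: [-0.4, -0.3, 0.4]
width: 0.0255
gripper_force: 0.0
```

Request:
{"name": "carry_out", "arguments": {"linear": [[-0.004, 0, 0], [-0.004, 0, 0], [0, 0, 0], [0, 0, 0]], "angular": [[0, 0, 0], [0, 0, 0], [0, 0, 0], [0, 0, 0]], "hand": [0.3, 0.3, 0.3, 0.3]}}

```text
clock: 38.72
position: [0.471, -0.1906, 0.3013]
ee_rot: [0.0, 0.72, 0.694, 0.0]
contact_force: [-0.2, 0.4, 0.8]
width: 0.0256
gripper_force: 0.2
```

Request:
{"name": "carry_out", "arguments": {"linear": [[-0.003, 0, 0], [-0.003, 0, 0], [0, 0, 0], [0, 0, 0]], "angular": [[0, 0, 0], [0, 0, 0], [0, 0, 0], [0, 0, 0]], "hand": [0.3, 0.3, 0.3, 0.3]}}

```text
clock: 39.05
position: [0.4683, -0.1904, 0.3013]
ee_rot: [0.001, 0.72, 0.694, 0.001]
contact_force: [4.9, 1.1, -1.2]
width: 0.0254
gripper_force: 2.0
```

Request:
{"name": "carry_out", "arguments": {"linear": [[-0.003, 0, 0], [0, 0, 0], [0, 0, 0]], "angular": [[0, 0, 0], [0, 0, 0], [0, 0, 0]], "hand": [0.3, 0.3, 0.3]}}

```text
clock: 39.3
position: [0.4677, -0.1904, 0.3013]
ee_rot: [0.002, 0.72, 0.694, 0.002]
contact_force: [8.4, 1.4, -2.8]
width: 0.0255
gripper_force: 3.8
```

Request:
{"name": "carry_out", "arguments": {"linear": [[0.006, 0, 0], [0, 0, 0], [0, 0, 0], [0, 0, 0.04], [0, 0, 0.06], [0, 0, 0.06], [0, 0, 0.02], [0, 0, 0]], "angular": [[0, 0, 0], [0, 0, 0], [0, 0, 0], [0, 0, 0], [0, 0, 0], [0, 0, 0], [0, 0, 0], [0, 0, 0]], "hand": [0.45, 0.45, 0.45, 0.7, 0.7, 0.7, 0.7, 0.7]}}

```text
clock: 39.97
position: [0.4695, -0.1908, 0.3941]
ee_rot: [0.003, 0.72, 0.694, 0.001]
contact_force: [-0.1, -0.1, -0.6]
width: 0.0599
gripper_force: 0.0
```

Run:
```python
from h import *
print(manip.get_state()["position"])
a=manip.get_image("side");b=manip.get_image("top")
o={"side":cv2.imread("pics/side0.png")[:,:,::-1],"top":cv2.imread("pics/top0.png")[:,:,::-1]}
def yel(c,box):
    x0,y0,x1,y1=box;c=c[y0:y1,x0:x1].astype(int);m=(c[...,0]>130)&(c[...,1]>110)&(c[...,2]<70)&(c[...,0]>c[...,1]+10)
    v,u=np.nonzero(m);print(len(u),(u.min()+x0,u.max()+x0,v.min()+y0,v.max()+y0));return np.array([u.mean()+x0,v.mean()+y0])
n=[yel(a,(295,165,325,200)),yel(b,(270,170,300,200))]
f=[yel(o["side"],(280,192,310,225)),yel(o["top"],(305,225,335,255))]
tn,tf=tri(*n),tri(*f);print(n,f);print("now",tn,"start",tf,"delta",tn[0]-tf[0])
A=cv2.resize(a[150:300,260:410],None,fx=2.6,fy=2.6,interpolation=3)
B=cv2.resize(b[150:300,250:400],None,fx=2.6,fy=2.6,interpolation=3)
cv2.imwrite("pics/c8.png",np.hstack([A,B])[:,:,::-1])
```

```text
[ 0.46954179 -0.19082704  0.39406952]
77 (np.int64(303), np.int64(310), np.int64(177), np.int64(188))
64 (np.int64(279), np.int64(288), np.int64(180), np.int64(189))
96 (np.int64(289), np.int64(297), np.int64(199), np.int64(212))
68 (np.int64(316), np.int64(334), np.int64(225), np.int64(244))
[array([306.93506494, 182.45454545]), array([283.6875 , 184.40625])] [array([293.16666667, 205.22916667]), array([320.26470588, 239.        ])]
now (array([0.61712709, 0.10017122, 0.08250811]), np.float64(0.16770609579262644)) start (array([0.4788322 , 0.0054273 , 0.15579221]), np.float64(0.31823840805761255)) delta [ 0.13829489  0.09474392 -0.07328409]
```

View pics/c8.png

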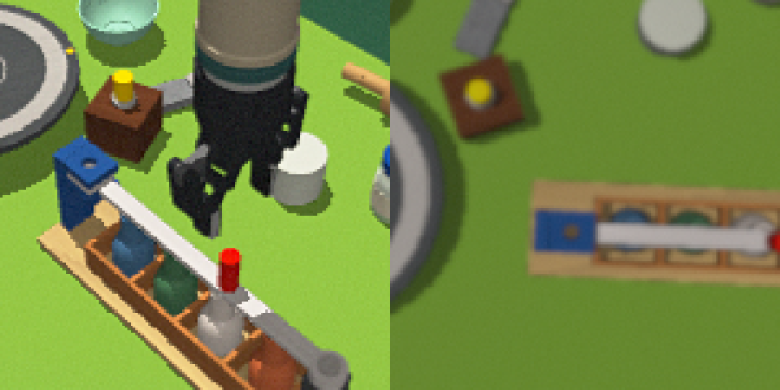

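The bar is shut over the vases with its lug inside the fork, and the pin is upright in the shifted block, head top at side-crop (124,73) and top-crop (480,92). Now to refine the pin's position.

Run:
```python
from h import *
a=np.array([307.4,177.6]);b=np.array([284.3,185.0])
print(tri(a,b),onz("side",a,.1),onz("top",b,.1))
b2=np.array([283.69,184.41]);a2=np.array([306.94,182.45]);print("mid",onz("side",a2,.084),onz("top",b2,.09))
print("start side mid",onz("side",np.array([293.17,205.23]),.154))
print("fork hole now: top",onz("top",np.array([250+181.5/2.6-.5,150+232/2.6-.5]),.13),"side",onz("side",np.array([260+89.5/2.6-.5,150+163.5/2.6-.5]),.13))
```

```text
(array([0.6140507 , 0.09619944, 0.10695633]), np.float64(0.16938342143210844)) [0.61982047 0.10131732] [0.61430991 0.09702349]
mid [0.61546786 0.09949255] [0.61680202 0.09928811]
start side mid [0.47899145 0.00753922]
fork hole now: top [0.47945432 0.0065606 ] side [0.47713162 0.00448662]
```

Request:
{"name": "carry_out", "arguments": {"linear": [[0.0328, 0.0647, 0], [0.0328, 0.0647, 0], [0.0328, 0.0647, 0], [0.0328, 0.0647, 0], [0.0328, 0.0647, 0], [0.0328, 0.0647, 0], [0.0328, 0.0647, 0], [0.0328, 0.0647, 0]], "angular": [[0, 0, 0], [0, 0, 0], [0, 0, 0], [0, 0, 0], [0, 0, 0], [0, 0, 0], [0, 0, 0], [0, 0, 0]], "hand": [0.7, 0.7, 0.7, 0.7, 0.7, 0.7, 0.7, 0.7]}}

```text
clock: 40.73
position: [0.6003, 0.0701, 0.3885]
ee_rot: [-0.002, 0.72, 0.694, -0.002]
contact_force: [-0.3, -1.0, 0.8]
width: 0.0599
gripper_force: 0.0
```

Request:
{"name": "carry_out", "arguments": {"linear": [[0.0328, 0.0647, 0], [0, 0, 0], [0, 0, 0], [0, 0, -0.05], [0, 0, -0.06], [0, 0, -0.06], [0, 0, -0.03], [0, 0, 0]], "angular": [[0, 0, 0], [0, 0, 0], [0, 0, 0], [0, 0, 0], [0, 0, 0], [0, 0, 0], [0, 0, 0], [0, 0, 0]], "hand": [0.7, 0.7, 0.7, 0.7, 0.7, 0.7, 0.7, 0.7]}}

```text
clock: 41.4
position: [0.6141, 0.0991, 0.2857]
ee_rot: [-0.004, 0.72, 0.694, -0.005]
contact_force: [-0.8, 0.9, -0.3]
width: 0.0596
gripper_force: 0.0
```

Request:
{"name": "carry_out", "arguments": {"linear": [[0, 0, 0], [0, 0, 0]], "angular": [[0, 0, 0], [0, 0, 0]], "hand": [0.7, 0.7]}}

```text
clock: 41.57
position: [0.617, 0.0999, 0.292]
ee_rot: [0.0, 0.72, 0.694, 0.0]
contact_force: [0.6, -0.0, 0.5]
width: 0.0598
gripper_force: 0.0
```

Request:
{"name": "carry_out", "arguments": {"linear": [[0, 0.001, -0.03], [0, 0, -0.036], [0, 0, -0.02], [0, 0, 0], [0, 0, 0]], "angular": [[0, 0, 0], [0, 0, 0], [0, 0, 0], [0, 0, 0], [0, 0, 0]], "hand": [0.7, 0.7, 0.7, 0.7, 0.7], "force": 40}}

```text
clock: 41.98
position: [0.617, 0.1011, 0.2488]
ee_rot: [0.0, 0.72, 0.694, 0.0]
contact_force: [0.1, 0.2, 0.0]
width: 0.0599
gripper_force: 0.0
```

Request:
{"name": "carry_out", "arguments": {"linear": [[0, 0, 0], [0, 0, 0], [0, 0, 0], [0, 0, 0], [0, 0, 0], [0, 0, 0]], "angular": [[0, 0, 0], [0, 0, 0], [0, 0, 0], [0, 0, 0], [0, 0, 0], [0, 0, 0]], "hand": [0, 0, 0, 0, 0, 0]}}

```text
clock: 42.48
position: [0.6164, 0.1013, 0.2493]
ee_rot: [-0.0, 0.72, 0.694, -0.0]
contact_force: [-3.6, -0.8, 5.8]
width: 0.0231
gripper_force: 39.0
```

Request:
{"name": "carry_out", "arguments": {"linear": [[0, 0, 0.01], [0, 0, 0.02], [0, 0, 0.05], [0, 0, 0.07], [0, 0, 0.07], [0, 0, 0.06], [0, 0, 0.01], [0, 0, 0]], "angular": [[0, 0, 0], [0, 0, 0], [0, 0, 0], [0, 0, 0], [0, 0, 0], [0, 0, 0], [0, 0, 0], [0, 0, 0]], "hand": [0, 0, 0, 0, 0, 0, 0, 0]}}

```text
clock: 43.15
position: [0.6175, 0.1013, 0.3969]
ee_rot: [0.003, 0.72, 0.694, 0.003]
contact_force: [-0.3, 0.7, -1.2]
width: 0.0224
gripper_force: 39.4
```

Request:
{"name": "carry_out", "arguments": {"linear": [[-0.0548, -0.0372, 0], [-0.0548, -0.0372, 0], [-0.0548, -0.0372, 0], [-0.0548, -0.0372, 0], [-0.0548, -0.0372, 0], [0, 0, 0], [0, 0, 0], [0, 0, 0]], "angular": [[0, 0, 0], [0, 0, 0], [0, 0, 0], [0, 0, 0], [0, 0, 0], [0, 0, 0], [0, 0, 0], [0, 0, 0]], "hand": [0, 0, 0, 0, 0, 0, 0, 0]}}

```text
clock: 43.82
position: [0.48, 0.0082, 0.3925]
ee_rot: [-0.0, 0.72, 0.694, 0.0]
contact_force: [-0.6, -0.1, -0.9]
width: 0.0228
gripper_force: 39.5
```

Run:
```python
from h import *
s=manip.get_state();print(s["position"],s["contact_force"])
a=manip.get_image("side")
A=cv2.resize(a[150:250,255:335],None,fx=5,fy=5,interpolation=3)
cv2.imwrite("pics/c9.png",A[:,:,::-1])
for z in (.13,): print("hole exp px crop",[(p-[255,150]+.5)*5-.5 for p in proj("side",[[.4797,.0065,z],[.4797,.0065,.149],[.4797,.0065,.245]])])
```

```text
[0.48001736 0.00823219 0.3924802 ] [-0.62499191 -0.14270486 -0.8760058 ]
hole exp px crop [array([197.59630834, 309.41993186]), array([195.69686611, 284.99018467]), array([185.24684483, 150.86352856])]
```

View pics/c9.png

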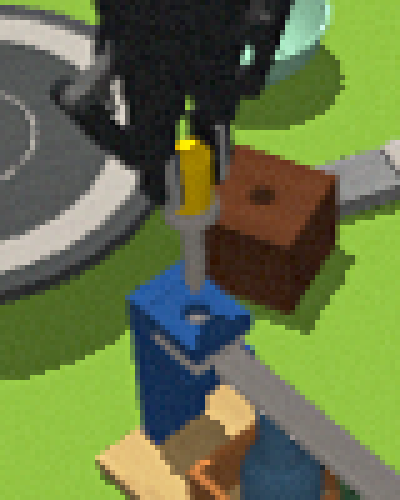

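The pin hangs straight above the fork: tip at about (196,288), hole at about (197,315), as projected. Now I'll lower it in checked steps.

Request:
{"name": "carry_out", "arguments": {"linear": [[0, 0, -0.012], [0, 0, -0.012], [0, 0, -0.01], [0, 0, -0.008], [0, 0, -0.008], [0, 0, 0], [0, 0, 0]], "angular": [[0, 0, 0], [0, 0, 0], [0, 0, 0], [0, 0, 0], [0, 0, 0], [0, 0, 0], [0, 0, 0]], "hand": [0, 0, 0, 0, 0, 0, 0]}}

```text
clock: 44.45
position: [0.4799, 0.0083, 0.3679]
ee_rot: [-0.0, 0.72, 0.694, -0.0]
contact_force: [-0.4, 0.2, -1.1]
width: 0.0225
gripper_force: 39.5
```

Request:
{"name": "carry_out", "arguments": {"linear": [[0, 0, -0.008], [0, 0, -0.008], [0, 0, -0.008], [0, 0, 0], [0, 0, 0]], "angular": [[0, 0, 0], [0, 0, 0], [0, 0, 0], [0, 0, 0], [0, 0, 0]], "hand": [0, 0, 0, 0, 0]}}

```text
clock: 44.87
position: [0.4797, 0.0082, 0.3559]
ee_rot: [-0.0, 0.72, 0.694, -0.0]
contact_force: [-0.1, 0.3, -1.3]
width: 0.0228
gripper_force: 39.6
```

Request:
{"name": "carry_out", "arguments": {"linear": [[0, 0, -0.008], [0, 0, -0.008], [0, 0, 0], [0, 0, 0]], "angular": [[0, 0, 0], [0, 0, 0], [0, 0, 0], [0, 0, 0]], "hand": [0, 0, 0, 0]}}

```text
clock: 45.2
position: [0.4797, 0.0082, 0.3479]
ee_rot: [-0.0, 0.72, 0.694, -0.0]
contact_force: [-0.1, -0.4, -1.7]
width: 0.0226
gripper_force: 39.6
```

Request:
{"name": "carry_out", "arguments": {"linear": [[0, 0, -0.008], [0, 0, -0.008], [0, 0, -0.008], [0, 0, 0], [0, 0, 0]], "angular": [[0, 0, 0], [0, 0, 0], [0, 0, 0], [0, 0, 0], [0, 0, 0]], "hand": [0, 0, 0, 0, 0]}}

```text
clock: 45.62
position: [0.4798, 0.0082, 0.3358]
ee_rot: [-0.0, 0.72, 0.694, -0.0]
contact_force: [0.4, 0.3, -1.0]
width: 0.0225
gripper_force: 39.6
```

Request:
{"name": "carry_out", "arguments": {"linear": [[0, 0, -0.008], [0, 0, -0.008], [0, 0, -0.008], [0, 0, -0.004], [0, 0, 0], [0, 0, 0]], "angular": [[0, 0, 0], [0, 0, 0], [0, 0, 0], [0, 0, 0], [0, 0, 0], [0, 0, 0]], "hand": [0, 0, 0, 0, 0, 0]}}

```text
clock: 46.12
position: [0.4799, 0.0082, 0.322]
ee_rot: [-0.0, 0.72, 0.694, -0.0]
contact_force: [0.9, -0.3, -1.2]
width: 0.0228
gripper_force: 39.7
```

Another 3 to 4 mm to seat it.

Request:
{"name": "carry_out", "arguments": {"linear": [[0, 0, -0.003], [0, 0, -0.003], [0, 0, 0], [0, 0, 0]], "angular": [[0, 0, 0], [0, 0, 0], [0, 0, 0], [0, 0, 0]], "hand": [0, 0, 0, 0]}}

```text
clock: 46.45
position: [0.4799, 0.0082, 0.3194]
ee_rot: [0.0, 0.72, 0.694, 0.0]
contact_force: [0.3, 0.5, -0.2]
width: 0.0228
gripper_force: 39.6
```

Request:
{"name": "carry_out", "arguments": {"linear": [[0, 0, -0.002], [0, 0, -0.002], [0, 0, 0], [0, 0, 0]], "angular": [[0, 0, 0], [0, 0, 0], [0, 0, 0], [0, 0, 0]], "hand": [0, 0, 0, 0]}}

```text
clock: 46.78
position: [0.4798, 0.0082, 0.3192]
ee_rot: [0.001, 0.72, 0.694, 0.0]
contact_force: [-4.7, -0.1, 12.1]
width: 0.0225
gripper_force: 41.1
```

Request:
{"name": "carry_out", "arguments": {"linear": [[0, 0, 0.002], [0, 0, 0], [0, 0, 0], [0, 0, 0], [0, 0, 0], [0, 0, 0], [0, 0, 0.03], [0, 0, 0.06]], "angular": [[0, 0, 0], [0, 0, 0], [0, 0, 0], [0, 0, 0], [0, 0, 0], [0, 0, 0], [0, 0, 0], [0, 0, 0]], "hand": [0.7, 0.7, 0.7, 0.7, 0.7, 0.7, 0.7, 0.7]}}

```text
clock: 47.45
position: [0.4786, 0.0083, 0.3604]
ee_rot: [-0.003, 0.72, 0.694, -0.003]
contact_force: [0.4, -0.1, -0.7]
width: 0.0599
gripper_force: 0.0
```

Request:
{"name": "carry_out", "arguments": {"linear": [[0, 0, 0.07], [0, 0, 0.07], [0, 0.07, 0], [0, 0.07, 0], [0, 0.07, 0], [0, 0.07, 0], [0, 0, 0], [0, 0, 0]], "angular": [[0, 0, 0], [0, 0, 0], [0, 0, 0], [0, 0, 0], [0, 0, 0], [0, 0, 0], [0, 0, 0], [0, 0, 0]], "hand": [0.7, 0.7, 0.7, 0.7, 0.7, 0.7, 0.7, 0.7]}}

```text
clock: 48.12
position: [0.4796, 0.1498, 0.4329]
ee_rot: [-0.0, 0.718, 0.696, -0.0]
contact_force: [0.6, 0.7, 0.0]
width: 0.0599
gripper_force: 0.0
```

Run:
```python
from h import *
a=manip.get_image("side");b=manip.get_image("top")
A=cv2.resize(a[150:345,260:410],None,fx=2.6,fy=2.6,interpolation=3)
B=cv2.resize(b[120:315,300:455],None,fx=2.6,fy=2.6,interpolation=3)
cv2.imwrite("pics/c10.png",np.hstack([A,B])[:,:,::-1])
```

```text
(no output)
```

View pics/c10.png

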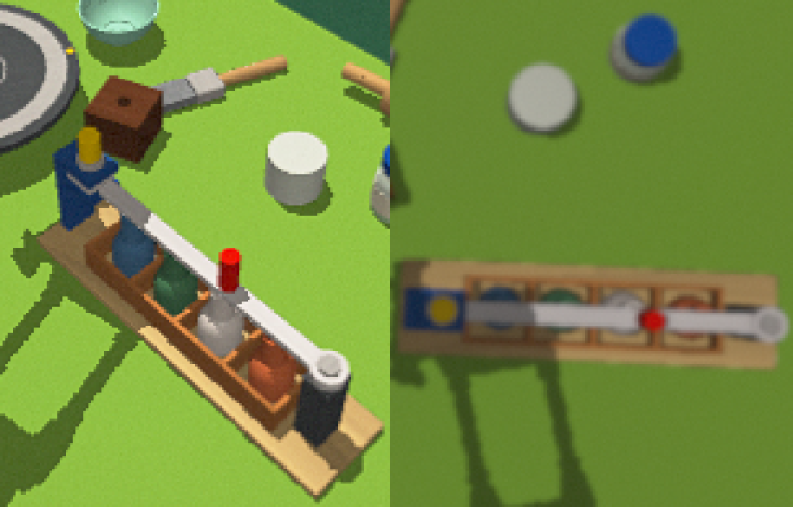

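The pin is seated in the fork (head at (90,143)), the bar is shut, and all four vases stand under it. Handing in.

```bash
python3 -c "
from rig import manip
print(manip.sign_off())"
```

```text
the job is handed in; nothing more can be done
None
```

The job is handed in at about 48 s of the 210 s limit: all four vases stand in their own compartments, the bar is shut over them, and the pin is seated in the fork; the hand-in returned no verdict.

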